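# Set the revolving board for a round of train dominoes

### The arm

A 6-joint arm with a two-finger parallel gripper is mounted at the origin on the work surface. World frame = base frame: x ahead of the robot, y to its left, z up, the work surface at z = 0. Lengths are in m, angles in degrees, forces in N, time in s.
With the tool pointing down it reaches from about 0.4 to 0.825 m from the base axis. Payload 7 kg.
Tool frame: the origin (TCP) lies at the very end of the fingers, on their centre line; the grasp point (between the pads) lies 19 mm behind it; z points along the fingers, y is the line along which they close (so a half turn about z gives the same grasp; the last joint's range is limited). The gripper opens to 88 mm and grips with 3 to 60 N. Pads are 19 mm wide; open, the fingers measure 130 mm over their backs; the gripper's body (78 mm by 193 mm) begins 47 mm behind the grasp point.
Start: joints at [86.465, 20.546, 0.682, 0, -70.136, -16.507], TCP at [0.231, 0.634, 0.227] pointing down, gripper open.
Joint ranges: [-176.03, 176.03], [-82.01, 121.73], [-58.28, 71.71], [-173.87, 95.51], [-174.79, -0.11], [-173.66, 173.66]. Speed limits (degrees/s): [136.94, 136.94, 172.46, 180, 180, 180].

### API

Orientations are given as [roll, pitch, yaw] about the fixed x, y, z axes, in that order (R = Rz(yaw) Ry(pitch) Rx(roll)).
In Python, from plant import get_state, capture, close_job, regions_of gives the robot as it stands.
- The arm moves only by the tool jog_arm, never from a script. Its argument "moves" is a list of rows, each a list of 3 entries, a list of its own where there are three numbers: the shift along the tool's x, y, z in cm, then the turn about the tool's z in degrees, then the finger opening in cm, from 0 to 8.76. A call has 1 to 12 rows; each row shifts and turns the commanded pose from where the row before left it, along the tool's axes as they then stand; what a row does not reach is not made up. A row lasts 1/8 s, in which the tool goes at most 62.5 mm and 10.7 degrees, less where a joint would pass 70% of its speed; a pose out of reach is approached as far as the arm can. A call is refused whole if a number of a shift passes 6.25 or a number of a turn 10.7, either way. A call with a gripper value outside its range is refused whole. The fingers move at their own pace and stop on an object; "newtons" is the grip in N (left out, the last holds). Time passes only in rows, so rows that do not move let the fingers close. It gives the time, the measured TCP pose, the force, the opening and the grip force at its end, in the units of the state.
- get_state(): the state, without advancing time (a new reading comes with each control period).
- capture(name): name is "scene" or "top"; returns a dict with "pixels" (384x512x3 uint8, blue, green, red), "mtx" (3x3 intrinsics, pixels), "world_from_camera" (4x4, takes a point from camera to world coordinates). Camera axes: x right, y down, z forward; pixel columns grow to the right and rows downward; lengths in m; the calibration is good to about 2 mm. A picture is of the moment at which its call begins. There is no depth.
- close_job(): hands the job in; it is judged then, once.
Trained networks look in a picture, given as the dict that the camera call returned (one of the last four; its "shot" number tells which), for a name from the list of things; names that differ only in an ending like _2 or _b are one class to them, and where a whole thing is asked for, a point or a joint stands for the part that bears it (a point fixed in the world has none). Each returns a list of dicts, best first, with "confidence" (0 to 1); they miss things now and then, are a little off and sometimes report something else, mostly with a low value. They report only what shows in the picture. A call takes as long as a camera call.
- regions_of(picture, thing): "pixels" (384x512 bool, what is visible of it) and "pixel" ([column, row] in pixels, amid what is visible of it).
The state is a dict: "time_s": time; "joints": joint angles; "qd": joint speeds; "joint_torque": joint torques, N m; "tcp_pos": TCP position; "eef_rot": TCP orientation; "contact_force": force on the tool from outside, world axes, zero at the start; "moment": the same for the moment, N m; "gripper_width": finger opening in m; "gripper_force": force on a finger pad.
Only numpy, scipy, OpenCV 4.12 (cv2) and the standard library are available. Lean on these libraries where they do the work, as an engineer would, in place of code of your own. Each camera call takes 0.05 s, during which the arm holds its last target. There are 200 camera calls.

### The job

Set up the free-turning game board for the next round: take the drinks can off it and stand it upright on the cork coaster, stand every engine that is on the table on the pad of its own colour, lengthwise along the pad and centred on it (either end outward), and lay the double-six tile face up in the holder on the hub. The board is already turned the right way for the players and spins at a touch, so set things down without turning it: its arrow must still point as it did at the start. When all of that is in place, press the red horn plunger right down to its stop to start the round, and let it come up again; never tip the can over, and leave the mug and the chalk alone.

Things in the scene. Friction and masses are not known exactly. Their poses are not given: they have to be found in the camera images.
- engine_red_mid (a point): red toy steam engine, a player's marker: 58 long (its x axis, chimney at +x, cab at -x), 28 wide, 40 tall, 60 g, stands flat on its underside. The point is on its middle line 20 above its underside. The lower 18 mm is a full 58 x 28 block, to be gripped across its width; above it a 21 mm boiler and, over the rear 20 mm, a 28 mm wide cab. Absent (no reading) if that colour does not play.
- engine_blue_mid (a point): blue toy steam engine, a player's marker: 58 long (its x axis, chimney at +x, cab at -x), 28 wide, 40 tall, 60 g, stands flat on its underside. The point is on its middle line 20 above its underside. The lower 18 mm is a full 58 x 28 block, to be gripped across its width; above it a 21 mm boiler and, over the rear 20 mm, a 28 mm wide cab. Absent (no reading) if that colour does not play.
- engine_yellow_mid (a point): yellow toy steam engine, a player's marker: 58 long (its x axis, chimney at +x, cab at -x), 28 wide, 40 tall, 60 g, stands flat on its underside. The point is on its middle line 20 above its underside. The lower 18 mm is a full 58 x 28 block, to be gripped across its width; above it a 21 mm boiler and, over the rear 20 mm, a 28 mm wide cab. Absent (no reading) if that colour does not play.
- engine_white_mid (a point): white toy steam engine, a player's marker: 58 long (its x axis, chimney at +x, cab at -x), 28 wide, 40 tall, 60 g, stands flat on its underside. The point is on its middle line 20 above its underside. The lower 18 mm is a full 58 x 28 block, to be gripped across its width; above it a 21 mm boiler and, over the rear 20 mm, a 28 mm wide cab. Absent (no reading) if that colour does not play.
- engine_purple_mid (a point): purple toy steam engine, a player's marker: 58 long (its x axis, chimney at +x, cab at -x), 28 wide, 40 tall, 60 g, stands flat on its underside. The point is on its middle line 20 above its underside. The lower 18 mm is a full 58 x 28 block, to be gripped across its width; above it a 21 mm boiler and, over the rear 20 mm, a 28 mm wide cab. Absent (no reading) if that colour does not play.
- pad_red (a point): centre of the red pad, a 74 x 42 red rectangle with two dark rails painted on the top of the revolving board, 114 from the board's axis; x axis = along the pad, outward from the axis; at board-top height. It turns with the board.
- pad_blue (a point): centre of the blue pad, a 74 x 42 blue rectangle with two dark rails painted on the top of the revolving board, 114 from the board's axis; x axis = along the pad, outward from the axis; at board-top height. It turns with the board.
- pad_yellow (a point): centre of the yellow pad, a 74 x 42 yellow rectangle with two dark rails painted on the top of the revolving board, 114 from the board's axis; x axis = along the pad, outward from the axis; at board-top height. It turns with the board.
- pad_white (a point): centre of the white pad, a 74 x 42 white rectangle with two dark rails painted on the top of the revolving board, 114 from the board's axis; x axis = along the pad, outward from the axis; at board-top height. It turns with the board.
- pad_purple (a point): centre of the purple pad, a 74 x 42 purple rectangle with two dark rails painted on the top of the revolving board, 114 from the board's axis; x axis = along the pad, outward from the axis; at board-top height. It turns with the board.
- board_centre (a point): centre of the revolving board's top: a dark-faced wooden disc 336 across, its top 30 above the table, on a nearly frictionless vertical ball bearing (about 0.02 N m turns it). Five pads every 72 degrees. In the middle a black round hub, 128 across, rises 16 above the board's top and carries the tile holder and the horn. The frame turns with the board, x towards the arrow.
- arrow (a point): tip of the white arrow painted on the board's face, 154 from the axis; it shows how far the board has turned.
- holder (a point): centre of the tile holder on top of the hub, at the hub's top face, 26 from the board's axis on the side away from the arrow: an ivory rectangle between two brass end rails, 4 tall and 59 apart (inside). x axis = along the holder, rail to rail. Open on its two long sides.
- tile_mid (a point): starting tile: an ivory domino, double six (six black pips on each half), 52 long (x axis) x 26 wide x 12 thick, 30 g, lying face up; the point is at its centre, z axis out of the face.
- horn_top (a point): centre of the top of the horn plunger: a red mushroom head 30 across in a brass collar on the hub, 34 from the board's axis on the arrow's side; its top is 28 above the hub's top when up.
- horn (a joint): travel of the horn plunger, m: 0 up, 0.008 fully down on its stop. A spring pushes it back up: about 2.3 N to start, 5.3 N fully down.
- can_mid (a point): slim drinks can, teal with an orange band, 53 across, 134 tall, 150 g, standing on the revolving board at the start; the point is on its axis at half height.
- coaster_top (a point): centre of the top face of the round cork coaster, 96 across, 5 thick, fixed to the table.
- mug_mid (a point): blue mug, 80 across, 92 tall with a handle, standing on the table; the point is on its axis at half height. Leave it alone.
- chalk_mid (a point): centre of a blue 22 mm cube of cue chalk on the table beside the board. Leave it alone.
- board (a joint): angle of the board on its bearing, rad, counter-clockwise from above; starts anywhere.

How it is judged:
By the outcome, as a careful person would: the job done as asked, in the order asked, and still so for the second after the job is handed in, with the robot touching nothing.
Of engine_red, engine_blue, engine_yellow, engine_white, engine_purple only 3 to 5 are there at a start; the rules pass over those that are not, and their reading is None.
At some moment in a run one of engine_red, engine_blue, engine_yellow, engine_white, engine_purple, tile may be knocked a few centimetres aside while the robot is not near it.
It also fails if it takes over 210 s, if anything falls off the work surface, if the arm or the gripper's body presses on something with over 40 N, if the wrist force passes 120 N, or if a joint passes its speed limit or range.

## Working session

There is one attempt and no reset: what is moved stays moved. The work goes in short steps, Python scripts to look and compute and a tool call to move; the robot and the scene stay as the last step left them, time stands still between calls to the robot, and variables do not carry over. Pictures are saved under pics/ and viewed, at most 14 in all, crops included, and the job is handed in when it is done.

Besides the shell and the picture viewer there is one more tool, called after "Call:" as name(argument=value, ...), one argument or row to a line, values as JSON. jog_arm: Moves the arm, as the interface text tells. Its arguments: {"type":"object","properties":{"moves":{"type":"array"},"newtons":{"type":"number"}},"required":["moves"]}

```bash
ls; mkdir -p pics; cat > h.py <<'E'
import numpy as np, cv2
from plant import get_state, capture, close_job, regions_of
def ray(c,uv,z):
    T=c["world_from_camera"];d=T[:3,:3]@np.linalg.inv(c["mtx"])@np.array([uv[0],uv[1],1.]);o=T[:3,3]
    return o+d*(z-o[2])/d[2]
def plane_pts(c,mask,z):
    v,u=np.nonzero(mask);T=c["world_from_camera"]
    d=(T[:3,:3]@np.linalg.inv(c["mtx"])@np.stack([u,v,np.ones_like(u)]).astype(float)).T;o=T[:3,3]
    return (o+d*((z-o[2])/d[:,2])[:,None])[:,:2]
def proj(c,p):
    T=np.linalg.inv(c["world_from_camera"]);q=c["mtx"]@(T[:3,:3]@np.array(p)+T[:3,3]);return q[:2]/q[2]
E
python3 - <<'E'
from h import *
print(get_state())
for n in("top","scene"):
    c=capture(n);print(n,c["mtx"].tolist(),c["world_from_camera"].round(3).tolist())
    cv2.imwrite(f"pics/{n}0.png",cv2.resize(c["pixels"],(800,600),interpolation=cv2.INTER_CUBIC))
    for t in ["engine_red_mid","engine_blue_mid","engine_yellow_mid","engine_white_mid","engine_purple_mid","tile_mid","can_mid","coaster_top","mug_mid","chalk_mid","horn_top","holder","arrow","board_centre","pad_red","pad_blue","pad_yellow","pad_white","pad_purple"]:
        r=regions_of(c,t)
        print(t,[(round(x["confidence"],2),np.round(x["pixel"]).tolist(),int(x["pixels"].sum())) for x in r[:3]])
E
```

```text
pics
{'time_s': 0.0, 'joints': array([ 8.64619507e+01,  2.05900355e+01,  6.32951393e-01, -1.99190995e-02,
       -7.01346068e+01, -1.65071899e+01]), 'qd': array([-0.07851435, -0.09619817,  0.02217432, -0.07008884,  0.02078952,
        0.00613323]), 'joint_torque': array([ 2.01142997e-03, -5.82726932e+01,  2.93052131e+01,  6.99669465e+00,
        7.07954750e-03, -1.52750772e-04]), 'tcp_pos': array([0.23121995, 0.6336412 , 0.22563286]), 'eef_rot': array([ 1.79906767e+02, -8.10170044e-03, -2.00520163e+01]), 'contact_force': array([-1.28413679,  1.28487217, -0.262746  ]), 'moment': array([0.03722242, 0.01408915, 0.02250549]), 'gripper_force': 0.0, 'gripper_width': 0.08747110070263375}
top [[491.9733027659532, 0.0, 251.03102641638262], [0.0, 491.9733027659532, 194.30316568378873], [0.0, 0.0, 1.0]] [[-0.001, -0.994, 0.109, 0.392], [-1.0, -0.001, -0.011, 0.009], [0.011, -0.109, -0.994, 1.308], [0.0, 0.0, 0.0, 1.0]]
engine_red_mid [(0.64, [126.0, 176.0], 226), (0.55, [373.0, 178.0], 219)]
engine_blue_mid [(0.77, [362.0, 217.0], 228)]
engine_yellow_mid [(0.82, [349.0, 266.0], 280)]
engine_whi
[... 1453 characters left out ...]
6), (0.22, [161.0, 275.0], 344)]
coaster_top [(0.56, [114.0, 313.0], 1309), (0.34, [266.0, 242.0], 11716)]
mug_mid [(0.59, [337.0, 117.0], 1023)]
chalk_mid [(0.59, [230.0, 316.0], 89)]
horn_top [(0.3, [270.0, 243.0], 11577)]
holder [(0.95, [268.0, 243.0], 11784)]
arrow [(0.87, [270.0, 243.0], 11737), (0.49, [257.0, 221.0], 112), (0.3, [339.0, 115.0], 1089)]
board_centre [(0.82, [268.0, 244.0], 11609), (0.6, [341.0, 116.0], 1069), (0.54, [317.0, 149.0], 234)]
pad_red [(0.75, [269.0, 247.0], 11654)]
pad_blue [(0.52, [271.0, 245.0], 11638)]
pad_yellow [(0.49, [268.0, 246.0], 11786)]
pad_white [(0.95, [270.0, 243.0], 11469)]
pad_purple [(0.68, [271.0, 244.0], 11477), (0.28, [316.0, 146.0], 227)]
```

View pics/top0.png

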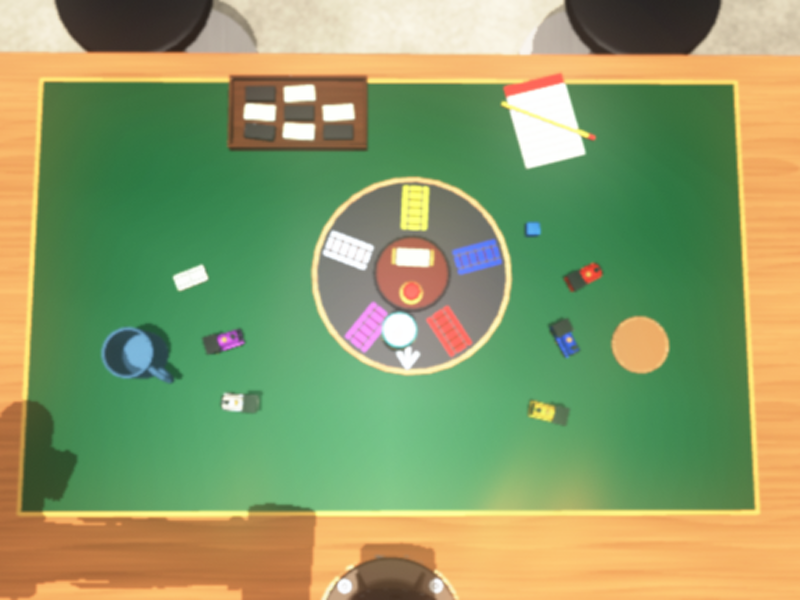

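View pics/scene0.png

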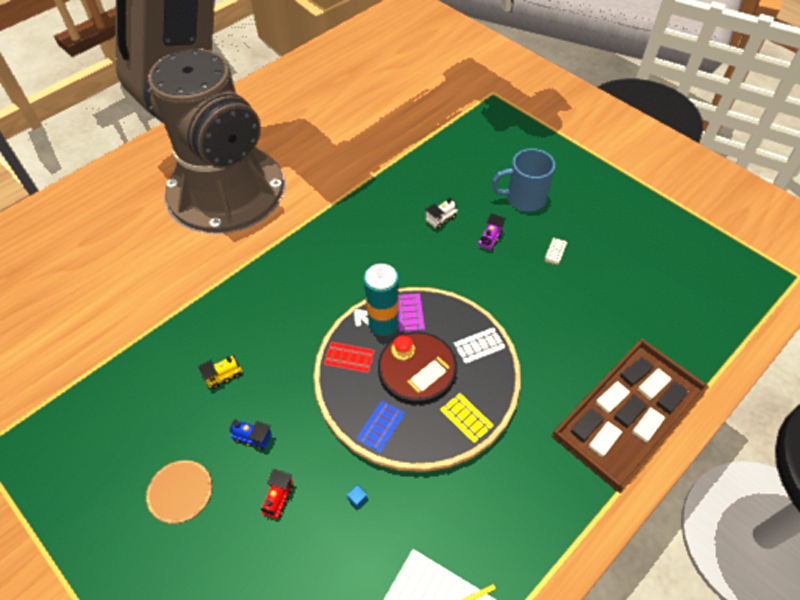

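The top view shows all five engines, with the purple and white ones and the tile on the left and the red, blue and yellow ones on the right. The board centre is near (411,275), the can near (400,328) and the coaster near (640,345). The scene view agrees.

```bash
cat >> h.py <<'E'
from scipy.optimize import minimize, least_squares
COL=dict(red=[(0,8),(172,180)],blue=[(105,125)],yellow=[(22,33)],purple=[(138,162)])
def box(x0,x1,y,z0,z1): return np.array([[a,b,c] for a in(x0,x1) for b in(-y,y) for c in(z0,z1)])
ENG=[box(-.029,.029,.014,0,.018),box(-.009,.029,.0105,.018,.032),box(-.029,-.009,.014,.018,.04)]
TILE=[box(-.026,.026,.013,0,.012)]
S=4
def sil(c,parts,p,z0,w):
    R=np.array([[np.cos(p[2]),-np.sin(p[2]),0],[np.sin(p[2]),np.cos(p[2]),0],[0,0,1]]);x0,y0,W=w
    m=np.zeros((W*S,W*S),np.uint8)
    for b in parts:
        q=np.array([proj(c,R@v+[p[0],p[1],z0]) for v in b])
        h=cv2.convexHull((((q-[x0,y0]+.5)*S)*16).astype(np.int32)); cv2.fillConvexPoly(m,h,255,shift=4)
    return cv2.resize(m,(W,W),interpolation=cv2.INTER_AREA)/255.
def fit(obs,parts,z0=0.):
    """obs: list of (cam,mask); returns x,y,yaw(mod pi),IoU"""
    ws=[];ms=[];xy=[]
    for c,m in obs:
        v,u=np.nonzero(m);W=64;w=(int(u.mean())-32,int(v.mean())-32,W);ws.append(w)
        P=np.zeros((W,W));mm=m[max(0,w[1]):w[1]+W,max(0,w[0]):w[0]+W];P[max(0,-w[1]):max(0,-w[1])+mm.shape[0],max(0,-w[0]):max(0,-w[0])+mm.shape[1]]=mm
        ms.append(P);xy.append(ray(c,(u.mean(),v.mean()),z0+.015)[:2])
    def cost(q,k=None):
        return sum(np.abs(sil(c,parts,(q[0]/100,q[1]/100,q[2]),z0,w)-P).sum()/P.sum() for (c,m),w,P in zip(obs,ws,ms))
    best=None;g=np.mean(xy,0)*100
    for a in np.arange(0,2*np.pi,np.pi/6):
        c0=cost((*g,a))
        if best is None or c0<best[0]: best=(c0,a)
    r=None
    for a in (best[1],best[1]+np.pi):
        q=minimize(cost,[*g,a],method="Nelder-Mead",options=dict(initial_simplex=[[*g,a],[g[0]+1,g[1],a],[g[0],g[1]+1,a],[*g,a+.3]],maxiter=150))
        if r is None or q.fun<r.fun: r=q
    return r.x[0]/100,r.x[1]/100,np.degrees(r.x[2])%360,r.fun/len(obs)
def locate(c2,thing,near=None,z0=0.,r=.06):
    obs=[]
    parts=TILE if thing.startswith("tile") else ENG
    for c in c2:
        for x in regions_of(c,thing):
            n=x["pixels"].sum()
            if 90<n<700 and (near is None or np.hypot(*(ray(c,x["pixel"],z0+.015)[:2]-near))<r): obs.append((c,x["pixels"]));break
    if not obs: return None
    if len(obs)==2 and np.hypot(*(ray(obs[0][0],np.argwhere(obs[0][1]).mean(0)[::-1],.015)-ray(obs[1][0],np.argwhere(obs[1][1]).mean(0)[::-1],.015))[:2])>.04: print(thing,"views disagree")
    return tuple(np.round(fit(obs,parts,z0),4)),len(obs)
def board(c,ctr,excl=()):
    """pad centroids at z=.03 -> centre, angle per pad"""
    hsv=cv2.cvtColor(c["pixels"],cv2.COLOR_BGR2HSV);out={}
    for k,rs in list(COL.items())+[("white",None)]:
        if k in excl: continue
        m=sum(((hsv[...,0]>=a)&(hsv[...,0]<=b)) for a,b in rs)>0 if rs else (hsv[...,1]<70)&(hsv[...,2]>110)
        if rs: m&=(hsv[...,1]>110)&(hsv[...,2]>60)
        v,u=np.nonzero(m);p=plane_pts(c,m,.03);d=np.hypot(*(p-ctr).T);ok=(d>.072)&(d<.158)
        mm=np.zeros(m.shape,np.uint8);mm[v[ok],u[ok]]=1
        mm=cv2.morphologyEx(mm,cv2.MORPH_CLOSE,np.ones((3,3)))
        n,l,st,ce=cv2.connectedComponentsWithStats(mm)
        if n>1:
            i=1+np.argmax(st[1:,4]);out[k]=(ray(c,ce[i],.03)[:2],int(st[i,4]))
    return out
E
python3 - <<'E'
from h import *
T=capture("top");Sc=capture("scene")
near=dict(red=(374,176),blue=(362,217),yellow=(350,264),white=(153,258),purple=(144,218),tile=(122,177))
for k in near:
    nm="tile_mid" if k=="tile" else f"engine_{k}_mid"
    print(k,locate([T,Sc],nm,ray(T,near[k],.015)[:2]),locate([T],nm,ray(T,near[k],.015)[:2]),locate([Sc],nm,ray(T,near[k],.015)[:2]))
ctr=ray(T,(263,176),.03)[:2];print("ctr",ctr)
for c in (T,Sc):
    b=board(c,ctr);print({k:(v[0].round(4).tolist(),v[1]) for k,v in b.items()})
for n,z,c in(("can_mid",.164,T),("coaster_top",.005,T),("coaster_top",.005,Sc)):
    for x in regions_of(c,n)[:1]:
        p=plane_pts(c,x["pixels"],z);print(n,p.mean(0).round(4),p.min(0).round(3),p.max(0).round(3))
x=regions_of(Sc,"can_mid")[0]["pixels"];v,u=np.nonzero(x);print("can scene px",u.min(),u.max(),v.min(),v.max())
for n,uv,z in(("mug",(85,226),.09),("chalk",(341,147),.011),("horn",(263,187),.074),("arrow",(260,235),.03)): print(n,ray(T,uv,z).round(3))
E
```

```text
red ((np.float64(0.5791), np.float64(-0.3283), np.float64(300.5875), np.float64(0.1506)), 2) ((np.float64(0.5817), np.float64(-0.3297), np.float64(295.1273), np.float64(0.1477)), 1) ((np.float64(0.5777), np.float64(-0.3275), np.float64(300.8656), np.float64(0.0806)), 1)
blue ((np.float64(0.4754), np.float64(-0.296), np.float64(206.5237), np.float64(0.1529)), 2) ((np.float64(0.476), np.float64(-0.2964), np.float64(205.6211), np.float64(0.083)), 1) ((np.float64(0.4728), np.float64(-0.295), np.float64(206.5281), np.float64(0.154)), 1)
yellow ((np.float64(0.353), np.float64(-0.2623), np.float64(78.9583), np.float64(0.1708)), 2) ((np.float64(0.3526), np.float64(-0.266), np.float64(259.2274), np.float64(0.0779)), 1) ((np.float64(0.3499), np.float64(-0.2609), np.float64(77.3085), np.float64(0.1485)), 1)
white ((np.float64(0.3676), np.float64(0.2492), np.float64(87.0235), np.float64(0.1733)), 2) ((np.float64(0.3687), np.float64(0.2484), np.float64(83.3667), np.float64(0.1672)), 1) ((np.float64(0.3656), np.float64(0.2518), np.float64(86.7524), np.float64(0.0942)), 1)
purple ((np.float64(0.469
[... 468 characters left out ...]
loat64(114.6297), np.float64(0.2013)), 1)
ctr [ 0.58112454 -0.03660715]
{'red': ([0.4881, -0.0992], 486), 'blue': ([0.6133, -0.1472], 464), 'yellow': ([0.6979, -0.0426], 487), 'white': ([0.5804, -0.0273], 6833)}
{'red': ([0.4859, -0.099], 454), 'blue': ([0.6118, -0.1471], 524), 'yellow': ([0.6962, -0.0423], 527), 'purple': ([0.4948, 0.0349], 360), 'white': ([0.6227, 0.0698], 468)}
can_mid [ 0.4768 -0.0138] [ 0.449 -0.039] [0.505 0.01 ]
coaster_top [ 0.466 -0.427] [ 0.417 -0.474] [ 0.515 -0.38 ]
coaster_top [ 0.4661 -0.426 ] [ 0.416 -0.473] [ 0.515 -0.378]
can scene px 233 255 169 214
mug [0.447 0.405 0.09 ]
chalk [ 0.663 -0.247  0.011]
horn [ 0.547 -0.035  0.074]
arrow [ 0.427 -0.028  0.03 ]
```

```bash
cat >> h.py <<'E'
ANG=dict(yellow=180,blue=108,red=36,purple=-36,white=-108) # provisional, relative to arrow
def fitboard(pads):
    ks=list(pads);P=np.array([pads[k][0] for k in ks])
    def f(q): return np.concatenate([[q[0]+.114*np.cos(q[2]+np.radians(ANG[k])),q[1]+.114*np.sin(q[2]+np.radians(ANG[k]))]-p for k,p in zip(ks,P)])
    r=least_squares(f,[.58,-.037,np.pi]);return r.x,np.abs(r.fun).max()
a=np.linspace(0,2*np.pi,24,endpoint=False)
CAN=[np.array([[.0265*np.cos(t),.0265*np.sin(t),z] for t in a for z in(0.005,.128)]+[[.022*np.cos(t),.022*np.sin(t),z] for t in a for z in(0,.134)])]
def plan(tx,ty,yaw,tz=None):
    """turn about tool z and shift (cm, tool axes after the turn) to reach world x,y,yaw mod 180; prefers nearest"""
    s=get_state();p=s["tcp_pos"];y=s["eef_rot"][2]
    d=(yaw-y+90)%180-90
    r=np.radians(y+d);dx,dy=tx-p[0],ty-p[1]
    j6=s["joints"][5]
    print("turn",round(-d,1),"x",round(100*(np.cos(r)*dx+np.sin(r)*dy),2),"y",round(100*(np.sin(r)*dx-np.cos(r)*dy),2),"z",None if tz is None else round(100*(p[2]-tz),2),"| tcp",p.round(4),"yaw",y.round(1),"j6",j6.round(0),"t",round(s["time_s"],1))
E
python3 - <<'E'
from h import *
T=capture("top");Sc=capture("scene")
bt=board(T,(.58,-.037),("white","purple"));bs=board(Sc,(.58,-.037));
for ex in ((),("purple",)):
    for b in (bt,bs):
        q,e=fitboard({k:v for k,v in b.items() if k not in ex});print(q[:2].round(4),np.degrees(q[2]).round(2),e.round(4))
o=[(c,[x["pixels"] for x in regions_of(c,"can_mid") if x["pixels"].sum()>300][0]) for c in(T,Sc)]
for obs in(o,o[:1],o[1:]): print("can",np.round(fit(obs,CAN,.03),4))
plan(.477,-.0125,0)
E
```

```text
[ 0.5838 -0.037 ] 177.07 0.0003
[ 0.5823 -0.0367] 176.98 0.0011
[ 0.5838 -0.037 ] 177.07 0.0003
[ 0.582  -0.0367] 177.07 0.0006
can [ 0.4798 -0.0142 12.2552  0.0699]
can [ 4.805000e-01 -1.450000e-02  3.584051e+02  5.610000e-02]
can [ 4.76800e-01 -1.26000e-02  2.74679e+01  3.86000e-02]
turn -20.0 x 24.57 y 64.66 z None | tcp [0.2313 0.6341 0.2266] yaw -20.0 j6 -17.0 t 3.7
```

Call:
jog_arm(
  moves=[
    [[0, 0, 0], 10.3, 8.7],
    [[0, 0, 0], 10.3, 8.7],
    [[0, 0, 0], 10.3, 8.7],
    [[0, 0, 0], 10.3, 8.7],
    [[0, 0, 0], 10.3, 8.7],
    [[0, 0, 0], 10.3, 8.7],
    [[0, 0, 0], 10.3, 8.7],
    [[0, 0, 0], 10.3, 8.7],
    [[4, -2.6, 0], 0, 8.7],
    [[4, -2.6, 0], 0, 8.7],
    [[4, -2.6, 0], 0, 8.7],
    [[4, -2.6, 0], 0, 8.7],
  ],
)

```text
time_s: 5.2
tcp_pos: [0.2988, 0.454, 0.2267]
eef_rot: [-180.0, 0.0, -102.4]
contact_force: [0.6, -1.8, 0.3]
gripper_width: 0.0868
gripper_force: 0.0
```

Call:
jog_arm(
  moves=[
    [[4, -2.6, 0], 0, 8.7],
    [[4, -2.6, 0], 0, 8.7],
    [[4, -2.6, 0], 0, 8.7],
    [[4, -2.6, 0], 0, 8.7],
    [[4, -2.6, 0], 0, 8.7],
    [[4, -2.6, 0], 0, 8.7],
    [[4, -2.6, 0], 0, 8.7],
    [[4, -2.6, 0], 0, 8.7],
    [[4, -2.6, 0], 0, 8.7],
    [[2, -2, 0], 0, 8.7],
    [[0, 0, 0], 0, 8.7],
    [[0, 0, 0], 0, 8.7],
  ],
)

```text
time_s: 6.7
tcp_pos: [0.4644, 0.0297, 0.2265]
eef_rot: [180.0, 0.0, -102.5]
contact_force: [-0.2, 0.0, -0.9]
gripper_width: 0.0869
gripper_force: 0.0
```

```bash
python3 -c "
from h import *
plan(.479,-.0137,-102.5,.105)"
```

```text
turn 0.0 x 3.92 y -2.36 z 12.15 | tcp [0.4644 0.0297 0.2265] yaw -102.5 j6 -40.0 t 6.7
```

Call:
jog_arm(
  moves=[
    [[3.9, -2.4, 0], 0, 8.7],
    [[0, 0, 4], 0, 8.7],
    [[0, 0, 4], 0, 8.7],
    [[0, 0, 2.2], 0, 8.7],
    [[0, 0, 2], 0, 8.7],
    [[0, 0, 0], 0, 8.7],
    [[0, 0, 0], 0, 6.5],
    [[0, 0, 0], 0, 5.8],
    [[0, 0, 0], 0, 5.5],
    [[0, 0, 0], 0, 5.3],
    [[0, 0, 0], 0, 5.1],
    [[0, 0, 0], 0, 4.9],
  ],
  newtons=12,
)

```text
time_s: 8.2
tcp_pos: [0.4798, -0.0136, 0.1048]
eef_rot: [-180.0, 0.0, -102.4]
contact_force: [0.3, 0.0, 3.3]
gripper_width: 0.053
gripper_force: 12.0
```

Call:
jog_arm(
  moves=[
    [[0, 0, -1], 0, 4.9],
    [[0, 0, -3], 0, 4.9],
    [[0, 0, -3], 0, 4.9],
    [[0, 0, -2], 0, 4.9],
    [[2.4, -0.5, 0], 0, 4.9],
    [[4, -0.7, 0], 0, 4.9],
    [[4, -0.7, 0], 0, 4.9],
    [[4, -0.7, 0], 0, 4.9],
    [[4, -0.7, 0], 0, 4.9],
    [[4, -0.7, 0], 0, 4.9],
    [[4, -0.7, 0], 0, 4.9],
    [[4, -0.7, 0], 0, 4.9],
  ],
)

```text
time_s: 9.7
tcp_pos: [0.4665, -0.3234, 0.1949]
eef_rot: [180.0, 0.0, -102.4]
contact_force: [0.8, 0.3, -1.2]
gripper_width: 0.0527
gripper_force: 12.0
```

Call:
jog_arm(
  moves=[
    [[4, -0.7, 0], 0, 4.9],
    [[4, -0.7, 0], 0, 4.9],
    [[3, -0.7, 0], 0, 4.9],
    [[0, 0, 0], 0, 4.9],
    [[0, 0, 0], 0, 4.9],
  ],
)

```text
time_s: 10.32
tcp_pos: [0.4633, -0.4337, 0.1944]
eef_rot: [180.0, 0.0, -102.5]
contact_force: [-0.3, 1.0, -2.2]
gripper_width: 0.0529
gripper_force: 12.0
```

```bash
python3 -c "
from h import *
T=capture('top');Sc=capture('scene')
for c in (T,Sc): q,e=fitboard(board(c,(.583,-.037),('white',) if c is T else ()));print(q[:2].round(4),np.degrees(q[2]).round(2),e.round(4))
plan(.463,-.434,-102.5,.081)"
```

```text
[ 0.5899 -0.0411] 175.88 0.0146
[ 0.5896 -0.0814] 160.08 0.1616
turn 0.1 x 0.09 y 0.05 z 11.38 | tcp [ 0.4636 -0.4333  0.1948] yaw -102.4 j6 13.0 t 10.4
```

Call:
jog_arm(
  moves=[
    [[0, 0, 4], 0, 4.9],
    [[0, 0, 4], 0, 4.9],
    [[0, 0, 2.3], 0, 4.9],
    [[0, 0, 0.6], 0, 4.9],
    [[0, 0, 0.3], 0, 4.9],
    [[0, 0, 0.2], 0, 4.9],
    [[0, 0, 0], 0, 4.9],
  ],
)

```text
time_s: 11.3
tcp_pos: [0.4641, -0.4342, 0.0814]
eef_rot: [-179.9, -0.0, -102.4]
contact_force: [-0.0, 0.7, -1.7]
gripper_width: 0.0526
gripper_force: 12.0
```

```bash
python3 -c "
from h import *
T=capture('top');Sc=capture('scene')
for c in (T,Sc):
  b=board(c,(.583,-.037),('white',) if c is T else ());print({k:(v[0].round(4).tolist(),v[1]) for k,v in b.items()})
print(get_state()['contact_force'],get_state()['tcp_pos'])
cv2.imwrite('pics/s1.png',cv2.resize(Sc['pixels'],(800,600)))
"
```

```text
{'red': ([0.4882, -0.0993], 488), 'blue': ([0.6132, -0.1472], 463), 'yellow': ([0.6978, -0.0427], 486), 'purple': ([0.5173, 0.0189], 5)}
{'red': ([0.4859, -0.099], 454), 'blue': ([0.6118, -0.1471], 524), 'yellow': ([0.6962, -0.0423], 529), 'purple': ([0.4932, 0.0346], 381), 'white': ([0.6624, -0.1486], 609)}
[ 0.15432798 -0.77322655 -2.58035296] [ 0.46394187 -0.43423894  0.08125353]
```

View pics/s1.png

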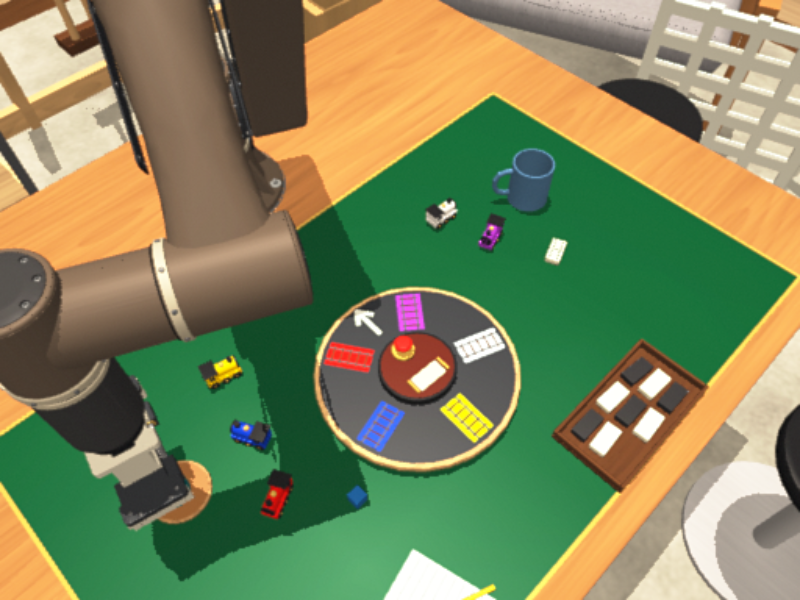

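The board hasn't moved: the pads read the same as at the start, and the arrow is at about (360,318). The can hangs over the coaster at about (180,490), so I'll set it down.

Call:
jog_arm(
  moves=[
    [[0, 0, 0.1], 0, 4.9],
    [[0, 0, 0.1], 0, 4.9],
    [[0, 0, 0], 0, 4.9],
  ],
)

```text
time_s: 11.78
tcp_pos: [0.4639, -0.4343, 0.0798]
eef_rot: [-180.0, -0.0, -102.4]
contact_force: [-1.4, 1.5, 6.8]
gripper_width: 0.053
gripper_force: 12.0
```

Call:
jog_arm(
  moves=[
    [[0, 0, 0], 0, 5.6],
    [[0, 0, 0], 0, 6.4],
    [[0, 0, 0], 0, 8.7],
    [[0, 0, 0], 0, 8.7],
    [[0, 0, -3], 0, 8.7],
    [[0, 0, -4], 0, 8.7],
    [[0, 0, -4], 0, 8.7],
    [[0, 0, -2], 0, 8.7],
    [[0, 0, 0], 0, 8.7],
  ],
)

```text
time_s: 12.9
tcp_pos: [0.4645, -0.4346, 0.2105]
eef_rot: [-179.8, -0.1, -102.4]
contact_force: [-0.4, 0.7, -1.5]
gripper_width: 0.087
gripper_force: 0.0
```

```bash
python3 -c "
from h import *
plan(.579,-.3283,-59.5,.003)"
```

```text
turn -42.9 x -3.34 y -15.26 z 20.75 | tcp [ 0.4645 -0.4346  0.2105] yaw -102.4 j6 13.0 t 12.9
```

Call:
jog_arm(
  moves=[
    [[0, 0, 0], -10.7, 6],
    [[0, 0, 0], -10.7, 6],
    [[0, 0, 0], -10.7, 6],
    [[0, 0, 0], -10.7, 6],
    [[-0.8, -3.8, 0], 0, 6],
    [[-0.8, -3.8, 0], 0, 6],
    [[-0.9, -3.9, 0], 0, 6],
    [[-0.8, -3.8, 0], 0, 6],
    [[0, 0, 4], 0, 6],
    [[0, 0, 4], 0, 6],
    [[0, 0, 0], 0, 6],
    [[0, 0, 0], 0, 6],
  ],
)

```text
time_s: 14.4
tcp_pos: [0.5795, -0.3287, 0.1294]
eef_rot: [180.0, -0.0, -59.6]
contact_force: [-0.5, 0.1, 0.1]
gripper_width: 0.0599
gripper_force: 0.0
```

```bash
cat > chk.py <<'E'
# usage: chk.py thing x y : both-view location of everything visible
from h import *
import sys
T=capture('top');Sc=capture('scene')
NEAR=dict(red=(.579,-.328),blue=(.4754,-.296),yellow=(.353,-.262),white=(.3676,.249),purple=(.469,.2775),tile=(.5786,.3383))
for k in sys.argv[1:]:
    nm="tile_mid" if k=="tile" else f"engine_{k}_mid"
    for cc in ([T,Sc],[T],[Sc]):
        r=locate(cc,nm,np.array(NEAR[k]),r=.1)
        print(k,r and [float(v) for v in r[0]],r and r[1])
for c in (T,Sc):
    print({k:(v[0].round(4).tolist(),v[1]) for k,v in board(c,(.583,-.037),('white',)).items() if 250<v[1]<700})
E
python3 chk.py red; python3 -c "
from h import *
plan(.579,-.3283,-59.5,.003)"
```

```text
red [0.5805, -0.331, 299.991, 0.6191] 2
red [0.5811, -0.3319, 299.9372, 0.6027] 1
red [0.5813, -0.3288, 127.3553, 0.5738] 1
{'red': ([0.5003, -0.0878], 256), 'yellow': ([0.6978, -0.0427], 486)}
{'red': ([0.4862, -0.0989], 460), 'blue': ([0.6116, -0.1468], 534), 'yellow': ([0.6961, -0.0424], 529), 'purple': ([0.4932, 0.0346], 381)}
turn -0.1 x -0.04 y 0.03 z 12.68 | tcp [ 0.5795 -0.3285  0.1298] yaw -59.6 j6 43.0 t 14.7
```

Call:
jog_arm(
  moves=[
    [[0, 0, 4], 0, 6],
    [[0, 0, 4], 0, 6],
    [[0, 0, 3], 0, 6],
    [[0, 0, 1.2], 0, 6],
    [[0, 0, 0.3], 0, 6],
    [[0, 0, 0], 0, 4],
    [[0, 0, 0], 0, 2.5],
    [[0, 0, 0], 0, 2.4],
    [[0, 0, 0], 0, 2.4],
  ],
  newtons=12,
)

```text
time_s: 15.82
tcp_pos: [0.5794, -0.3283, 0.0042]
eef_rot: [-180.0, -0.0, -59.6]
contact_force: [-0.9, 1.8, 2.7]
gripper_width: 0.0283
gripper_force: 12.0
```

Call:
jog_arm(
  moves=[
    [[0, 0, -2], 0, 2.4],
    [[0, 0, -4], 0, 2.4],
    [[0, 0, -4], 0, 2.4],
    [[0, 0, 0], 10.7, 2.4],
    [[0, 0, 0], 10.7, 2.4],
    [[0, 0, 0], 10.7, 2.4],
    [[0, 0, 0], 10.7, 2.4],
    [[0, 0, 0], 10.7, 2.4],
    [[0, 0, 0], 10.7, 2.4],
    [[0, 0, 0], 10.7, 2.4],
    [[0, 0, 0], 10.7, 2.4],
    [[0, 0, 0], 1.8, 2.4],
  ],
)

```text
time_s: 17.32
tcp_pos: [0.5789, -0.3282, 0.1035]
eef_rot: [180.0, -0.0, -147.1]
contact_force: [-0.8, -0.0, -1.2]
gripper_width: 0.0279
gripper_force: 12.0
```

```bash
python3 -c "
from h import *
plan(.4873,-.0991,213.05,.035)"
```

```text
turn -0.1 x -4.82 y 24.19 z 6.85 | tcp [ 0.5789 -0.3282  0.1035] yaw -147.1 j6 -44.0 t 17.3
```

Call:
jog_arm(
  moves=[
    [[-0.8, 4, 0], 0, 2.4],
    [[-0.8, 4, 0], 0, 2.4],
    [[-0.8, 4, 0], 0, 2.4],
    [[-0.8, 4, 0], 0, 2.4],
    [[-0.8, 4, 0], 0, 2.4],
    [[-0.8, 4.2, 0], 0, 2.4],
    [[0, 0, 0], 0, 2.4],
    [[0, 0, 3], 0, 2.4],
    [[0, 0, 2], 0, 2.4],
    [[0, 0, 0], 0, 2.4],
  ],
)

```text
time_s: 18.58
tcp_pos: [0.4868, -0.0996, 0.0525]
eef_rot: [179.9, -0.2, -147.0]
contact_force: [-0.5, -0.6, -0.6]
gripper_width: 0.0278
gripper_force: 12.0
```

```bash
python3 -c "
from h import *
plan(.4873,-.0991,213.05,.0345);print(get_state()['contact_force'])
Sc=capture('scene')
cv2.imwrite('pics/s2.png',cv2.resize(Sc['pixels'][120:300,130:370],(800,600)))"
```

```text
turn -0.0 x -0.07 y 0.02 z 1.8 | tcp [ 0.4868 -0.0996  0.0525] yaw -147.0 j6 -68.0 t 18.6
[-0.45759971 -0.56277562 -0.56003508]
```

View pics/s2.png

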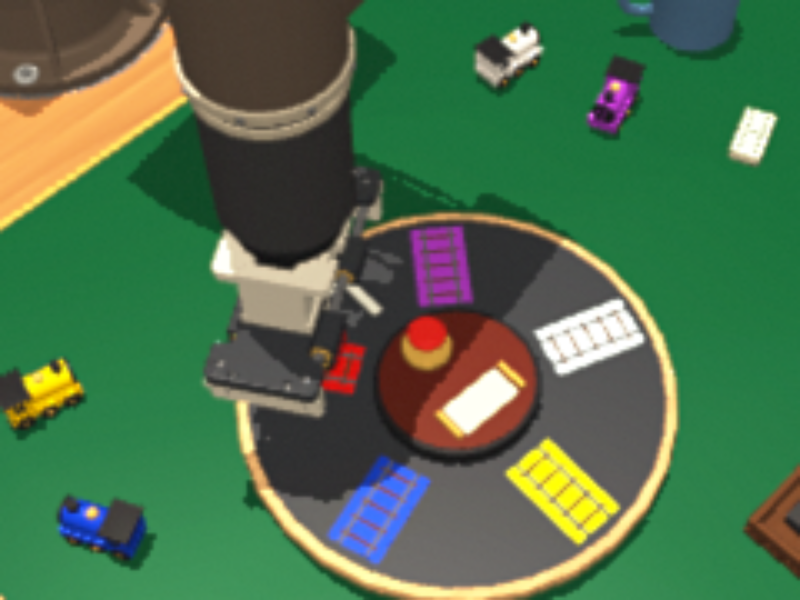

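The red engine is held over the red pad, whose free inner end shows at about (345,365), and the board is still.

Call:
jog_arm(
  moves=[
    [[-0.05, 0, 1], 0, 2.4],
    [[0, 0, 0.4], 0, 2.4],
    [[0, 0, 0.2], 0, 2.4],
    [[0, 0, 0.1], 0, 2.4],
    [[0, 0, 0], 0, 2.4],
  ],
)

```text
time_s: 19.25
tcp_pos: [0.4881, -0.0988, 0.0367]
eef_rot: [-180.0, 0.0, -147.0]
contact_force: [0.1, 1.2, -0.4]
gripper_width: 0.0282
gripper_force: 12.0
```

Call:
jog_arm(
  moves=[
    [[0, 0, 0.1], 0, 2.4],
    [[0, 0, 0.1], 0, 2.4],
    [[0, 0, 0], 0, 2.4],
  ],
)

```text
time_s: 19.62
tcp_pos: [0.488, -0.0988, 0.0345]
eef_rot: [180.0, -0.0, -147.0]
contact_force: [0.6, 0.7, -1.0]
gripper_width: 0.028
gripper_force: 12.0
```

Call:
jog_arm(
  moves=[
    [[0, 0, 0.1], 0, 2.4],
    [[0, 0, 0], 0, 2.4],
  ],
)

```text
time_s: 19.88
tcp_pos: [0.4883, -0.099, 0.0341]
eef_rot: [-180.0, 0.0, -147.0]
contact_force: [-1.7, -0.5, 4.7]
gripper_width: 0.028
gripper_force: 12.0
```

Call:
jog_arm(
  moves=[
    [[0, 0, 0], 0, 3],
    [[0, 0, 0], 0, 3.6],
    [[0, 0, 0], 0, 4.2],
    [[0, 0, -2], 0, 4.4],
    [[0, 0, -4], 0, 5],
    [[0, 0, -3.5], 0, 6],
    [[0, 0, 0], 6.5, 6],
    [[0, 0, 0], 0, 6],
  ],
)

```text
time_s: 20.88
tcp_pos: [0.488, -0.0987, 0.1288]
eef_rot: [-180.0, 0.0, -153.5]
contact_force: [-0.1, -0.4, -0.8]
gripper_width: 0.06
gripper_force: 0.0
```

```bash
python3 -c "
from h import *
plan(.4754,-.296,206.5,.004)"; python3 chk.py blue
```

```text
turn -0.0 x 9.93 y -17.09 z 12.48 | tcp [ 0.488  -0.0987  0.1288] yaw -153.5 j6 -75.0 t 20.9
blue [0.4743, -0.2963, 208.2765, 0.1249] 2
blue [0.4757, -0.2963, 207.2815, 0.0892] 1
blue [0.4725, -0.296, 207.6809, 0.1132] 1
{'yellow': ([0.6978, -0.0424], 487)}
{'red': ([0.4917, -0.0998], 347), 'blue': ([0.6117, -0.1468], 531), 'yellow': ([0.6964, -0.0421], 527), 'purple': ([0.4932, 0.0345], 385)}
```

Call:
jog_arm(
  moves=[
    [[2.5, -4.3, 0], 0, 6],
    [[2.5, -4.3, 0], 0, 6],
    [[2.5, -4.3, 0], 0, 6],
    [[2.4, -4.2, 0], 0.5, 6],
    [[0, 0, 4], 0, 6],
    [[0, 0, 4], 0, 6],
    [[0, 0, 2], 0, 6],
    [[0, 0, 2], 0, 6],
    [[0, 0, 0.5], 0, 6],
    [[0, 0, 0], 0, 6],
    [[0, 0, 0], 0, 4],
    [[0, 0, 0], 0, 2.5],
  ],
)

```text
time_s: 22.68
tcp_pos: [0.4761, -0.2961, 0.0044]
eef_rot: [-179.9, 0.1, -154.0]
contact_force: [0.3, 0.5, 0.2]
gripper_width: 0.0449
gripper_force: 0.0
```

Call:
jog_arm(
  moves=[
    [[0, 0, 0], 0, 2.4],
    [[0, 0, 0], 0, 2.4],
    [[0, 0, -2], 0, 2.4],
    [[0, 0, -4], 0, 2.4],
    [[0, 0, -5], 0, 2.4],
    [[0, 0, 0], 0, 2.4],
  ],
)

```text
time_s: 23.42
tcp_pos: [0.4782, -0.2969, 0.1178]
eef_rot: [-179.7, 0.3, -154.0]
contact_force: [0.8, -0.5, -1.3]
gripper_width: 0.0281
gripper_force: 12.0
```

```bash
python3 -c "
from h import *
plan(.6125,-.1470,285.05,.0342)"
```

```text
turn -79.1 x -10.99 y -16.86 z 8.36 | tcp [ 0.4782 -0.2969  0.1178] yaw -154.0 j6 -52.0 t 23.4
```

Call:
jog_arm(
  moves=[
    [[0, 0, 0], -9.9, 2.4],
    [[0, 0, 0], -9.9, 2.4],
    [[0, 0, 0], -9.9, 2.4],
    [[0, 0, 0], -9.9, 2.4],
    [[0, 0, 0], -9.9, 2.4],
    [[0, 0, 0], -9.9, 2.4],
    [[0, 0, 0], -9.9, 2.4],
    [[0, 0, 0], -9.8, 2.4],
    [[-2.7, -4.2, 0], 0, 2.4],
    [[-2.8, -4.2, 0], 0, 2.4],
    [[-2.8, -4.2, 0], 0, 2.4],
    [[-2.7, -4.2, 0], 0, 2.4],
  ],
)

```text
time_s: 24.92
tcp_pos: [0.6096, -0.1448, 0.1126]
eef_rot: [179.9, 0.0, -75.0]
contact_force: [0.2, -1.5, 0.1]
gripper_width: 0.0279
gripper_force: 12.0
```

Call:
jog_arm(
  moves=[
    [[0, 0, 0], 0, 2.4],
    [[0, 0, 4], 0, 2.4],
    [[0, 0, 2], 0, 2.4],
    [[0, 0, 0.5], 0, 2.4],
    [[0, 0, 0], 0, 2.4],
    [[0, 0, 0], 0, 2.4],
  ],
)

```text
time_s: 25.68
tcp_pos: [0.6099, -0.1463, 0.0496]
eef_rot: [-179.9, -0.0, -74.9]
contact_force: [0.2, -0.3, 0.0]
gripper_width: 0.028
gripper_force: 12.0
```

```bash
python3 -c "
from h import *
plan(.6125,-.1470,285.05,.0342)"
```

```text
turn 0.0 x 0.13 y -0.24 z 1.54 | tcp [ 0.6099 -0.1463  0.0496] yaw -74.9 j6 11.0 t 25.7
```

Call:
jog_arm(
  moves=[
    [[0.1, -0.2, 0], 0, 2.4],
    [[0, 0, 1], 0, 2.4],
    [[0, 0, 0.3], 0, 2.4],
    [[0, 0, 0.1], 0, 2.4],
    [[0, 0, 0.1], 0, 2.4],
    [[0, 0, 0], 0, 2.4],
  ],
)

```text
time_s: 26.42
tcp_pos: [0.6118, -0.1465, 0.0339]
eef_rot: [-180.0, -0.0, -74.9]
contact_force: [0.2, 1.0, 1.8]
gripper_width: 0.0279
gripper_force: 12.0
```

Call:
jog_arm(
  moves=[
    [[0, 0, 0.05], 0, 2.4],
    [[0, 0, 0], 0, 3],
    [[0, 0, 0], 0, 3.6],
    [[0, 0, 0], 0, 4.2],
    [[0, 0, -2], 0, 4.4],
    [[0, 0, -4], 0, 5],
    [[0, 0, -4], 0, 6],
    [[0, 0, 0], 8.7, 6],
    [[0, 0, 0], 8.7, 6],
    [[0, 0, 0], 8.6, 6],
  ],
)

```text
time_s: 27.68
tcp_pos: [0.6113, -0.1466, 0.1331]
eef_rot: [180.0, 0.0, -101.2]
contact_force: [0.2, 0.1, -0.5]
gripper_width: 0.0603
gripper_force: 0.0
```

```bash
python3 -c "
from h import *
plan(.352,-.2625,78.5,.0042)"; python3 chk.py yellow; python3 -c "
from h import *
Sc=capture('scene')
cv2.imwrite('pics/s3.png',cv2.resize(Sc['pixels'][90:330,80:400],(800,600)))"
```

```text
turn 0.3 x 16.53 y 23.1 z 12.89 | tcp [ 0.6113 -0.1466  0.1331] yaw -101.2 j6 -16.0 t 27.7
yellow [0.3525, -0.2639, 77.4667, 0.2037] 2
yellow [0.3529, -0.2644, 77.8853, 0.0736] 1
yellow [0.3481, -0.2616, 74.5555, 0.2838] 1
{'red': ([0.4836, -0.1007], 384)}
{'yellow': ([0.6991, -0.0411], 428)}
```

View pics/s3.png

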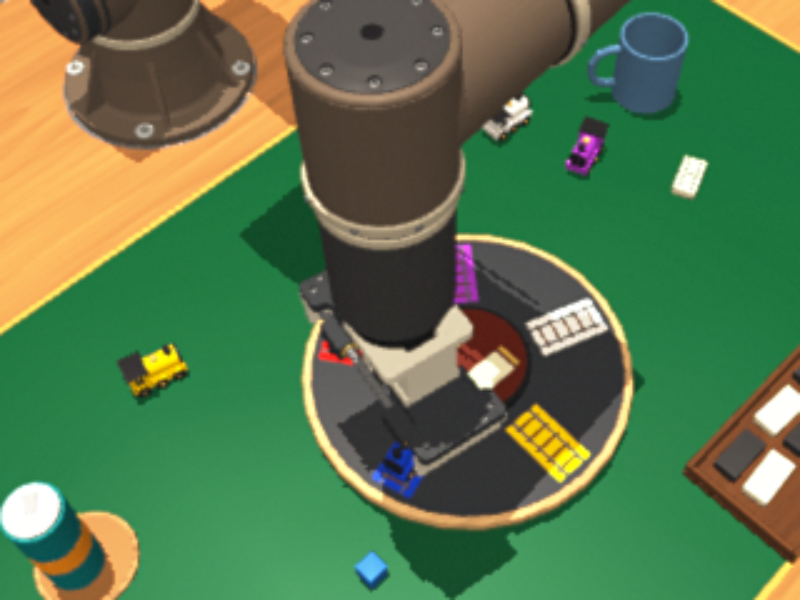

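The can stands upright on the coaster, the blue engine is on its pad, and the yellow engine at (155,370) hasn't moved.

Call:
jog_arm(
  moves=[
    [[2.7, 3.8, 0], 0, 6],
    [[2.8, 3.9, 0], 0, 6],
    [[2.8, 3.9, 0], 0, 6],
    [[2.8, 3.9, 0], 0, 6],
    [[2.8, 3.9, 0], 0.5, 6],
    [[2.7, 3.7, 0], 0, 6],
    [[0, 0, 0], 0, 6],
    [[0, 0, 4], 0, 6],
    [[0, 0, 2], 0, 6],
    [[0, 0, 0], 0, 6],
  ],
)

```text
time_s: 29.28
tcp_pos: [0.3526, -0.265, 0.072]
eef_rot: [179.8, -0.0, -101.4]
contact_force: [-0.6, 0.8, 0.3]
gripper_width: 0.0602
gripper_force: 0.0
```

```bash
python3 -c "
from h import *
plan(.3522,-.263,78,.0042)"
```

```text
turn 0.6 x -0.19 y 0.08 z 6.78 | tcp [ 0.3526 -0.265   0.072 ] yaw -101.4 j6 -0.0 t 29.3
```

Call:
jog_arm(
  moves=[
    [[-0.2, 0.1, 2], 0.5, 6],
    [[0, 0, 3], 0, 6],
    [[0, 0, 1.8], 0, 6],
    [[0, 0, 0], 0, 6],
    [[0, 0, 0], 0, 4],
    [[0, 0, 0], 0, 2.5],
    [[0, 0, 0], 0, 2.4],
    [[0, 0, 0], 0, 2.4],
    [[0, 0, 0], 0, 2.4],
  ],
)

```text
time_s: 30.4
tcp_pos: [0.3527, -0.2633, 0.0055]
eef_rot: [-180.0, -0.0, -101.9]
contact_force: [-0.5, 1.6, 6.5]
gripper_width: 0.0282
gripper_force: 12.0
```

Call:
jog_arm(
  moves=[
    [[0, 0, -2], 0, 2.4],
    [[0, 0, -4], 0, 2.4],
    [[0, 0, -5], 0, 2.4],
    [[0, 0, 0], 10.1, 2.4],
    [[0, 0, 0], 10.1, 2.4],
    [[0, 0, 0], 10.1, 2.4],
    [[0, 0, 0], 10.1, 2.4],
    [[0, 0, 0], 10.1, 2.4],
    [[0, 0, 0], 10.1, 2.4],
    [[0, 0, 0], 10.1, 2.4],
    [[0, 0, 0], 10.1, 2.4],
    [[0, 0, 0], 0, 2.4],
  ],
)

```text
time_s: 31.9
tcp_pos: [0.3521, -0.2631, 0.1149]
eef_rot: [180.0, -0.0, 177.3]
contact_force: [0.8, -0.5, 0.1]
gripper_width: 0.0281
gripper_force: 12.0
```

```bash
python3 -c "
from h import *
plan(.6967,-.0428,177.05,.0342)"
```

```text
turn 0.3 x -33.28 y 23.78 z 8.07 | tcp [ 0.3521 -0.2631  0.1149] yaw 177.3 j6 -82.0 t 31.9
```

Call:
jog_arm(
  moves=[
    [[-3.7, 2.6, 0], 0, 2.4],
    [[-3.7, 2.6, 0], 0, 2.4],
    [[-3.7, 2.7, 0], 0, 2.4],
    [[-3.7, 2.7, 0], 0.3, 2.4],
    [[-3.7, 2.6, 0], 0, 2.4],
    [[-3.7, 2.7, 0], 0, 2.4],
    [[-3.7, 2.6, 0], 0, 2.4],
    [[-3.7, 2.7, 0], 0, 2.4],
    [[-3.7, 2.6, 0], 0, 2.4],
    [[0, 0, 0], 0, 2.4],
    [[0, 0, 4], 0, 2.4],
    [[0, 0, 2], 0, 2.4],
  ],
)

```text
time_s: 33.4
tcp_pos: [0.6952, -0.0427, 0.0527]
eef_rot: [-180.0, -0.2, 177.2]
contact_force: [0.7, 0.3, -1.2]
gripper_width: 0.0283
gripper_force: 12.0
```

Call:
jog_arm(
  moves=[
    [[0, 0, 0], 0, 2.4],
    [[0, 0, 0], 0, 2.4],
  ],
)

```text
time_s: 33.65
tcp_pos: [0.6975, -0.0426, 0.0561]
eef_rot: [-180.0, 0.1, 177.0]
contact_force: [0.4, -0.7, 0.4]
gripper_width: 0.0284
gripper_force: 12.0
```

```bash
python3 -c "
from h import *
plan(.6967,-.0428,177.05,.0345)"
```

```text
turn -0.0 x 0.08 y -0.02 z 2.16 | tcp [ 0.6975 -0.0426  0.0561] yaw 177.0 j6 -105.0 t 33.6
```

Call:
jog_arm(
  moves=[
    [[0.05, 0, 1], 0, 2.4],
    [[0, 0, 0.5], 0, 2.4],
    [[0, 0, 0.3], 0, 2.4],
    [[0, 0, 0.1], 0, 2.4],
    [[0, 0, 0.1], 0, 2.4],
    [[0, 0, 0], 0, 2.4],
    [[0, 0, 0], 0, 2.4],
  ],
)

```text
time_s: 34.52
tcp_pos: [0.6966, -0.0424, 0.0356]
eef_rot: [-180.0, 0.0, 177.0]
contact_force: [-2.7, 0.7, 5.2]
gripper_width: 0.0283
gripper_force: 12.0
```

Call:
jog_arm(
  moves=[
    [[0, 0, 0], 0, 3],
    [[0, 0, 0], 0, 3.6],
    [[0, 0, 0], 0, 4.2],
    [[0, 0, -2], 0, 4.4],
    [[0, 0, -4], 0, 5],
    [[0, 0, -3], 0, 6],
    [[0, 0, 0], -10.5, 5],
    [[0, 0, 0], -10.5, 5],
    [[0, 0, 0], -10.5, 5],
    [[0, 0, 0], -10.5, 5],
    [[0, 0, 0], -10.5, 5],
    [[0, 0, 0], -10.5, 5],
  ],
)

```text
time_s: 36.02
tcp_pos: [0.6969, -0.0424, 0.1268]
eef_rot: [-179.9, 0.0, -119.7]
contact_force: [0.2, 0.1, -0.3]
gripper_width: 0.0498
gripper_force: 0.0
```

Call:
jog_arm(
  moves=[
    [[0, 0, 0], -10.5, 5],
    [[0, 0, 0], -10.5, 5],
    [[0, 0, 0], -10.5, 5],
    [[0, 0, 0], -10.5, 5],
    [[0, 0, 0], -10.5, 5],
    [[0, 0, 0], 0, 5],
  ],
)

```text
time_s: 36.78
tcp_pos: [0.6969, -0.0424, 0.1265]
eef_rot: [-179.9, -0.0, -67.6]
contact_force: [-0.4, 0.7, 0.6]
gripper_width: 0.0499
gripper_force: 0.0
```

```bash
python3 -c "
from h import *
plan(.5785,.3383,113,.003)"; python3 chk.py tile purple white; python3 -c "
from h import *
Sc=capture('top');cv2.imwrite('pics/s4.png',cv2.resize(Sc['pixels'][90:290,70:430],(800,444)))"
```

```text
turn -0.6 x -39.67 y -3.97 z 12.35 | tcp [ 0.6969 -0.0424  0.1265] yaw -67.6 j6 10.0 t 36.8
tile [0.5799, 0.3375, 110.6851, 0.1292] 2
tile [0.5814, 0.337, 110.2553, 0.1015] 1
tile [0.5784, 0.338, 109.6634, 0.1015] 1
purple [0.4683, 0.2997, 51.2218, 1.5134] 1
purple [0.4683, 0.2997, 51.2218, 1.5134] 1
purple None None
white [0.3632, 0.249, 103.2553, 0.2899] 1
white None None
white [0.3632, 0.249, 103.2553, 0.2899] 1
{'red': ([0.4836, -0.101], 380), 'blue': ([0.6143, -0.1511], 338), 'purple': ([0.4921, 0.0373], 393)}
{'red': ([0.4856, -0.1009], 418), 'blue': ([0.6151, -0.1502], 454), 'yellow': ([0.7003, -0.0432], 406), 'purple': ([0.4851, 0.0348], 292)}
```

View pics/s4.png

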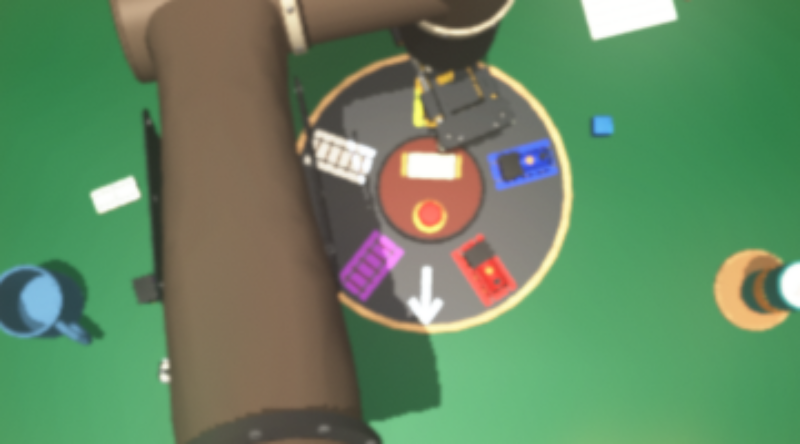

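The red and blue engines sit well on their pads, the arrow still points straight down at (428,300), and the tile is at (116,194).

Call:
jog_arm(
  moves=[
    [[-4, -0.4, 0], 0, 5],
    [[-4, -0.4, 0], 0, 5],
    [[-4, -0.4, 0], 0, 5],
    [[-4, -0.4, 0], 0, 5],
    [[-4, -0.4, 0], 0, 5],
    [[-4, -0.4, 0], 0, 5],
    [[-4, -0.4, 0], 0, 5],
    [[-4, -0.4, 0], 0, 5],
    [[-4, -0.4, 0], 0, 5],
    [[-3.6, -0.4, 0], 2, 5],
    [[0, 0, 4], 0, 5],
    [[0, 0, 0], 0, 5],
  ],
)

```text
time_s: 39.02
tcp_pos: [0.5801, 0.3378, 0.0821]
eef_rot: [179.7, -0.1, -69.5]
contact_force: [0.6, -0.2, -0.4]
gripper_width: 0.0502
gripper_force: 0.0
```

```bash
python3 -c "
from h import *
plan(.5798,.3376,110.7,.003)"
```

```text
turn -0.2 x 0.01 y 0.04 z 7.91 | tcp [0.5801 0.3378 0.0821] yaw -69.5 j6 -26.0 t 39.0
```

Call:
jog_arm(
  moves=[
    [[0, 0, 4], 0, 5],
    [[0, 0, 3], 0, 5],
    [[0, 0, 0.9], 0, 5],
    [[0, 0, 0], 0, 5],
    [[0, 0, 0], 0, 3.5],
    [[0, 0, 0], 0, 2.4],
    [[0, 0, 0], 0, 2.2],
    [[0, 0, 0], 0, 2.2],
    [[0, 0, 0], 0, 2.2],
  ],
)

```text
time_s: 40.15
tcp_pos: [0.5824, 0.3391, 0.0068]
eef_rot: [-180.0, 0.0, -69.5]
contact_force: [-3.0, -0.9, 6.8]
gripper_width: 0.0257
gripper_force: 12.0
```

Call:
jog_arm(
  moves=[
    [[0, 0, -2], 0, 2.2],
    [[0, 0, -4], 0, 2.2],
    [[0, 0, -5], 0, 2.2],
    [[0, 0, 0], 8, 2.2],
    [[0, 0, 0], 8, 2.2],
    [[0, 0, 0], 7.4, 2.2],
    [[0, 0, 0], 0, 2.2],
  ],
)

```text
time_s: 41.02
tcp_pos: [0.5821, 0.3388, 0.1158]
eef_rot: [180.0, -0.0, -92.9]
contact_force: [0.1, 0.3, -1.1]
gripper_width: 0.0258
gripper_force: 12.0
```

```bash
python3 -c "
from h import *
plan(.609,-.0383,87.07,.049)"; python3 chk.py purple white; python3 -c "
from h import *
T=capture('top');cv2.imwrite('pics/s5.png',cv2.resize(T['pixels'][90:290,70:430],(800,444)))
S=capture('scene')
# holder: ivory on hub in both views
for c in(T,S):
    hsv=cv2.cvtColor(c['pixels'],cv2.COLOR_BGR2HSV);m=(hsv[...,1]<80)&(hsv[...,2]>150)
    v,u=np.nonzero(m);p=plane_pts(c,m,.046);ok=np.hypot(p[:,0]-.607,p[:,1]+.038)<.038
    q=p[ok];print('holder',q.mean(0).round(4),ok.sum(),q.min(0).round(3),q.max(0).round(3))
"
```

```text
turn 0.0 x 37.52 y -4.62 z 6.68 | tcp [0.5821 0.3388 0.1158] yaw -92.9 j6 -50.0 t 41.0
purple [0.471, 0.2771, 286.8198, 0.2537] 2
purple [0.4711, 0.2773, 285.329, 0.1085] 1
purple [0.4657, 0.2831, 115.5795, 0.2631] 1
white [0.3699, 0.2493, 87.1037, 0.1834] 2
white [0.3695, 0.2484, 87.7878, 0.1338] 1
white [0.3685, 0.2509, 92.6706, 0.1919] 1
{'red': ([0.4834, -0.1012], 377), 'blue': ([0.6142, -0.1514], 331), 'yellow': ([0.6994, -0.0409], 407)}
{'red': ([0.4856, -0.1009], 418), 'blue': ([0.6152, -0.1503], 454), 'yellow': ([0.7007, -0.0432], 451), 'purple': ([0.4924, 0.0341], 383)}
holder [ 0.6092 -0.0378] 255 [ 0.594 -0.065] [ 0.623 -0.01 ]
holder [ 0.6075 -0.0381] 215 [ 0.593 -0.064] [ 0.622 -0.011]
```

View pics/s5.png

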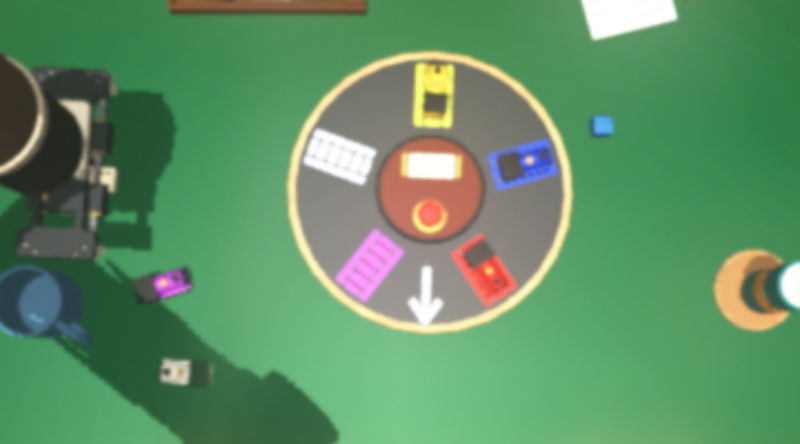

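The yellow engine is on its pad at (434,95). The purple one at (165,285) and the white one at (187,372) are unmoved, and the holder is free at (432,165).

Call:
jog_arm(
  moves=[
    [[3.9, -0.5, 0], 0, 2.2],
    [[4.2, -0.5, 0], 0, 2.2],
    [[4.2, -0.5, 0], 0, 2.2],
    [[4.2, -0.5, 0], 0, 2.2],
    [[4.2, -0.5, 0], 0, 2.2],
    [[4.2, -0.5, 0], 0, 2.2],
    [[4.2, -0.5, 0], 0, 2.2],
    [[4.2, -0.5, 0], 0, 2.2],
    [[4.2, -0.6, 0], 0, 2.2],
    [[0, 0, 3], 0, 2.2],
    [[0, 0, 0], 0, 2.2],
    [[0, 0, 0], 0, 2.2],
  ],
)

```text
time_s: 43.12
tcp_pos: [0.6094, -0.0377, 0.0868]
eef_rot: [-180.0, -0.0, -92.9]
contact_force: [0.7, -0.1, 0.8]
gripper_width: 0.0255
gripper_force: 12.0
```

```bash
python3 -c "
from h import *
plan(.6086,-.0382,87.07,.0528)"; python3 chk.py; python3 -c "
from h import *
T=capture('scene');cv2.imwrite('pics/s6.png',cv2.resize(T['pixels'][170:310,180:366],(800,600),interpolation=cv2.INTER_CUBIC))
"
```

```text
turn 0.0 x 0.06 y 0.07 z 3.4 | tcp [ 0.6094 -0.0377  0.0868] yaw -92.9 j6 -18.0 t 43.1
{'red': ([0.4837, -0.1011], 389), 'blue': ([0.6144, -0.1507], 354), 'purple': ([0.4883, 0.0419], 319)}
{'red': ([0.4856, -0.1009], 419), 'blue': ([0.6152, -0.1502], 455), 'yellow': ([0.7013, -0.0434], 417)}
```

View pics/s6.png

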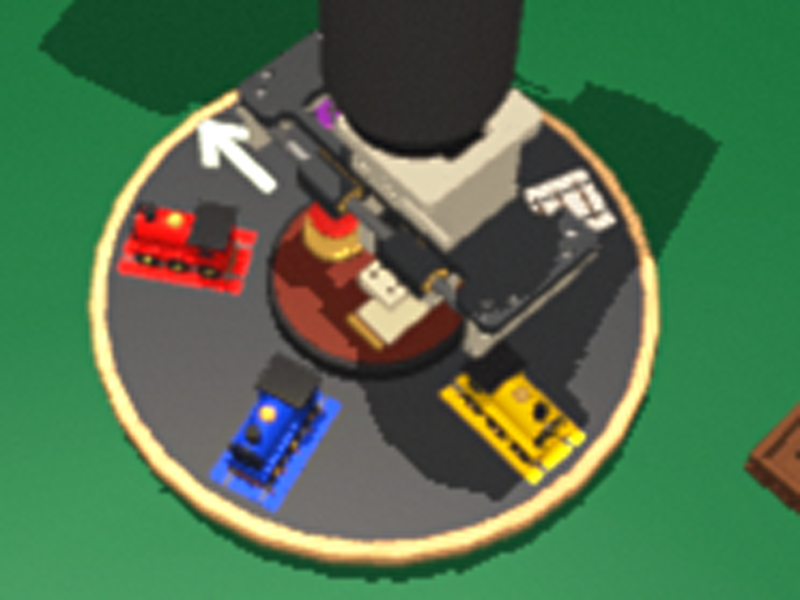

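The tile is held level above the holder at about (385,290). The fingers clear the horn, and the three placed engines look right.

Call:
jog_arm(
  moves=[
    [[0.05, 0.05, 2], 0, 2.2],
    [[0, 0, 0.8], 0, 2.2],
    [[0, 0, 0.3], 0, 2.2],
    [[0, 0, 0.1], 0, 2.2],
    [[0, 0, 0], 0, 2.2],
  ],
)

```text
time_s: 43.9
tcp_pos: [0.6087, -0.0384, 0.0545]
eef_rot: [-180.0, 0.0, -92.9]
contact_force: [0.9, -0.0, -0.4]
gripper_width: 0.0254
gripper_force: 12.0
```

Call:
jog_arm(
  moves=[
    [[0, 0, 0.1], 0, 2.2],
    [[0, 0, 0.1], 0, 2.2],
    [[0, 0, 0], 0, 2.2],
  ],
)

```text
time_s: 44.28
tcp_pos: [0.6086, -0.0385, 0.0528]
eef_rot: [-180.0, 0.0, -92.9]
contact_force: [-1.7, 0.7, 3.9]
gripper_width: 0.0259
gripper_force: 12.0
```

Call:
jog_arm(
  moves=[
    [[0, 0, 0], 0, 2.7],
    [[0, 0, 0], 0, 3],
    [[0, 0, 0], 0, 3.2],
    [[0, 0, -1], 0, 3.2],
    [[0, 0, -3], 0, 3.2],
    [[0, 0, -3.5], 0, 4],
    [[0, 0, 0], -10, 6],
    [[0, 0, 0], -10, 6],
    [[0, 0, 0], 0, 6],
  ],
)

```text
time_s: 45.4
tcp_pos: [0.6086, -0.0385, 0.1278]
eef_rot: [-180.0, -0.0, -73.0]
contact_force: [-0.0, 1.0, 0.5]
gripper_width: 0.0592
gripper_force: 0.0
```

```bash
python3 -c "
from h import *
plan(.4700,.2775,286.5,.0045)"; python3 chk.py purple white
```

```text
turn 0.5 x -34.23 y 4.31 z 12.33 | tcp [ 0.6086 -0.0385  0.1278] yaw -73.0 j6 2.0 t 45.4
purple [0.4684, 0.2816, 290.891, 0.1402] 1
purple None None
purple [0.4684, 0.2816, 290.891, 0.1402] 1
white None None
white None None
white None None
{'red': ([0.4836, -0.1011], 390), 'blue': ([0.6143, -0.1509], 346), 'purple': ([0.4884, 0.042], 320)}
{'red': ([0.4856, -0.1009], 419), 'blue': ([0.6151, -0.1501], 455), 'yellow': ([0.7008, -0.0434], 404)}
```

Call:
jog_arm(
  moves=[
    [[-3.8, 0.5, 0], 0, 6],
    [[-3.8, 0.5, 0], 0, 6],
    [[-3.8, 0.5, 0], 0, 6],
    [[-3.8, 0.5, 0], 0, 6],
    [[-3.8, 0.5, 0], 0, 6],
    [[-3.8, 0.5, 0], 0, 6],
    [[-3.8, 0.5, 0], 0, 6],
    [[-3.8, 0.5, 0], 0, 6],
    [[-3.8, 0.3, 0], 0, 6],
    [[0, 0, 4], 0, 6],
    [[0, 0, 0], 0, 6],
    [[0, 0, 0], 0, 6],
  ],
)

```text
time_s: 47.4
tcp_pos: [0.4675, 0.2758, 0.0879]
eef_rot: [-180.0, -0.0, -73.0]
contact_force: [0.4, 1.3, -0.4]
gripper_width: 0.0603
gripper_force: 0.0
```

```bash
python3 -c "
from h import *
plan(.4696,.278,287,.0045)"; python3 chk.py white
```

```text
turn 0.0 x -0.15 y -0.27 z 8.34 | tcp [0.4675 0.2758 0.0879] yaw -73.0 j6 -34.0 t 47.4
white [0.3695, 0.2481, 84.9509, 0.2951] 1
white [0.3695, 0.2481, 84.9509, 0.2951] 1
white None None
{'red': ([0.4834, -0.1013], 387), 'blue': ([0.6143, -0.1512], 336), 'yellow': ([0.6991, -0.0411], 409)}
{'red': ([0.4856, -0.1008], 420), 'blue': ([0.6152, -0.1502], 455), 'yellow': ([0.7006, -0.0432], 451), 'purple': ([0.4926, 0.0339], 382)}
```

Call:
jog_arm(
  moves=[
    [[-0.15, -0.25, 3], 0, 6],
    [[0, 0, 3], 0, 6],
    [[0, 0, 1.8], 0, 6],
    [[0, 0, 0.5], 0, 6],
    [[0, 0, 0], 0, 6],
    [[0, 0, 0], 0, 4],
    [[0, 0, 0], 0, 2.5],
    [[0, 0, 0], 0, 2.4],
    [[0, 0, 0], 0, 2.4],
    [[0, 0, 0], 0, 2.4],
  ],
)

```text
time_s: 48.95
tcp_pos: [0.4692, 0.2783, 0.0044]
eef_rot: [-180.0, 0.0, -72.9]
contact_force: [-0.5, 1.1, 4.5]
gripper_width: 0.0277
gripper_force: 12.0
```

Call:
jog_arm(
  moves=[
    [[0, 0, -2], 0, 2.4],
    [[0, 0, -4], 0, 2.4],
    [[0, 0, -5], 0, 2.4],
    [[0, 0, 0], -8.5, 2.4],
    [[0, 0, 0], -8.5, 2.4],
    [[0, 0, 0], -8.5, 2.4],
    [[0, 0, 0], -8.5, 2.4],
    [[0, 0, 0], 0, 2.4],
  ],
)

```text
time_s: 49.95
tcp_pos: [0.4686, 0.2778, 0.1138]
eef_rot: [180.0, 0.0, -39.0]
contact_force: [0.2, -0.1, -1.1]
gripper_width: 0.028
gripper_force: 12.0
```

```bash
python3 -c "
from h import *
plan(.4942,.0348,141.05,.0345)"; python3 chk.py white
```

```text
turn -0.1 x 17.27 y 17.29 z 7.93 | tcp [0.4686 0.2778 0.1138] yaw -39.0 j6 -0.0 t 50.0
white [0.368, 0.2493, 88.6582, 0.1685] 2
white [0.3693, 0.2482, 86.0103, 0.152] 1
white [0.3657, 0.2516, 88.0984, 0.1218] 1
{'red': ([0.4835, -0.1013], 386), 'blue': ([0.6144, -0.1512], 337), 'yellow': ([0.6993, -0.0411], 406)}
{'red': ([0.4856, -0.1008], 420), 'blue': ([0.6152, -0.1502], 455), 'yellow': ([0.7007, -0.0432], 450), 'purple': ([0.4925, 0.0341], 382)}
```

Call:
jog_arm(
  moves=[
    [[2.9, 2.9, 0], 0, 2.4],
    [[2.9, 2.9, 0], 0, 2.4],
    [[2.9, 2.9, 0], 0, 2.4],
    [[2.9, 2.9, 0], 0, 2.4],
    [[2.9, 2.9, 0], 0, 2.4],
    [[2.8, 2.8, 0], 0, 2.4],
    [[0, 0, 0], 0, 2.4],
    [[0, 0, 4], 0, 2.4],
    [[0, 0, 2], 0, 2.4],
    [[0, 0, 0], 0, 2.4],
    [[0, 0, 0], 0, 2.4],
  ],
)

```text
time_s: 51.62
tcp_pos: [0.4954, 0.0354, 0.0548]
eef_rot: [-180.0, -0.0, -38.9]
contact_force: [-0.1, -0.1, -0.6]
gripper_width: 0.0278
gripper_force: 12.0
```

```bash
python3 -c "
from h import *
plan(.4942,.0348,141.05,.0345)"
```

```text
turn 0.0 x -0.06 y 0.12 z 2.03 | tcp [0.4954 0.0354 0.0548] yaw -38.9 j6 24.0 t 51.6
```

Call:
jog_arm(
  moves=[
    [[-0.05, 0.1, 1], 0, 2.4],
    [[0, 0, 0.5], 0, 2.4],
    [[0, 0, 0.3], 0, 2.4],
    [[0, 0, 0.1], 0, 2.4],
    [[0, 0, 0], 0, 2.4],
    [[0, 0, 0], 0, 2.4],
  ],
)

```text
time_s: 52.38
tcp_pos: [0.4938, 0.0343, 0.0352]
eef_rot: [-180.0, -0.0, -38.9]
contact_force: [-0.2, -0.1, -0.3]
gripper_width: 0.0279
gripper_force: 12.0
```

Call:
jog_arm(
  moves=[
    [[0, 0, 0.1], 0, 2.4],
    [[0, 0, 0.05], 0, 2.4],
    [[0, 0, 0], 0, 2.4],
  ],
)

```text
time_s: 52.75
tcp_pos: [0.4941, 0.0346, 0.0344]
eef_rot: [-179.9, -0.0, -38.9]
contact_force: [-2.3, 1.8, 8.6]
gripper_width: 0.0278
gripper_force: 12.0
```

Call:
jog_arm(
  moves=[
    [[0, 0, -0.05], 0, 2.4],
    [[0, 0, 0], 0, 3],
    [[0, 0, 0], 0, 3.6],
    [[0, 0, 0], 0, 4.2],
    [[0, 0, -2], 0, 4.4],
    [[0, 0, -4], 0, 5],
    [[0, 0, -3], 0, 6],
    [[0, 0, 0], 10.7, 6],
    [[0, 0, 0], 10.7, 6],
    [[0, 0, 0], 10.7, 6],
    [[0, 0, 0], 10.7, 6],
    [[0, 0, 0], 10.7, 6],
  ],
)

```text
time_s: 54.25
tcp_pos: [0.4936, 0.0342, 0.124]
eef_rot: [180.0, -0.0, -92.8]
contact_force: [-0.3, -0.5, -0.3]
gripper_width: 0.06
gripper_force: 0.0
```

```bash
python3 -c "
from h import *
plan(.368,.2492,87.5,.0045)"; python3 chk.py white
```

```text
turn -0.3 x -20.93 y 13.48 z 11.95 | tcp [0.4936 0.0342 0.124 ] yaw -92.8 j6 -30.0 t 54.2
white None None
white None None
white None None
{'red': ([0.4836, -0.1011], 390), 'blue': ([0.6141, -0.1512], 335), 'yellow': ([0.6992, -0.0411], 411)}
{'red': ([0.4855, -0.1008], 420), 'blue': ([0.615, -0.1505], 455), 'yellow': ([0.7007, -0.0434], 447), 'purple': ([0.4944, 0.032], 355)}
```

Call:
jog_arm(
  moves=[
    [[-3.5, 2.2, 0], 0, 6],
    [[-3.5, 2.3, 0], 0, 6],
    [[-3.5, 2.2, 0], 0, 6],
    [[-3.5, 2.3, 0], 0, 6],
    [[-3.5, 2.2, 0], 0, 6],
    [[-3.4, 2.3, 0], 0, 6],
    [[0, 0, 4], 0, 6],
    [[0, 0, 0], 0, 6],
    [[0, 0, 0], 0, 6],
  ],
)

```text
time_s: 55.68
tcp_pos: [0.3682, 0.2488, 0.0848]
eef_rot: [-180.0, -0.0, -92.4]
contact_force: [0.2, -0.2, 0.6]
gripper_width: 0.06
gripper_force: 0.0
```

```bash
python3 -c "
from h import *
plan(.368,.2492,87.5,.0045)
T=capture('scene');cv2.imwrite('pics/s7.png',cv2.resize(T['pixels'][80:320,100:420],(800,600),interpolation=cv2.INTER_CUBIC))"
```

```text
turn 0.1 x -0.03 y 0.02 z 8.03 | tcp [0.3682 0.2488 0.0848] yaw -92.4 j6 -62.0 t 55.7
```

View pics/s7.png

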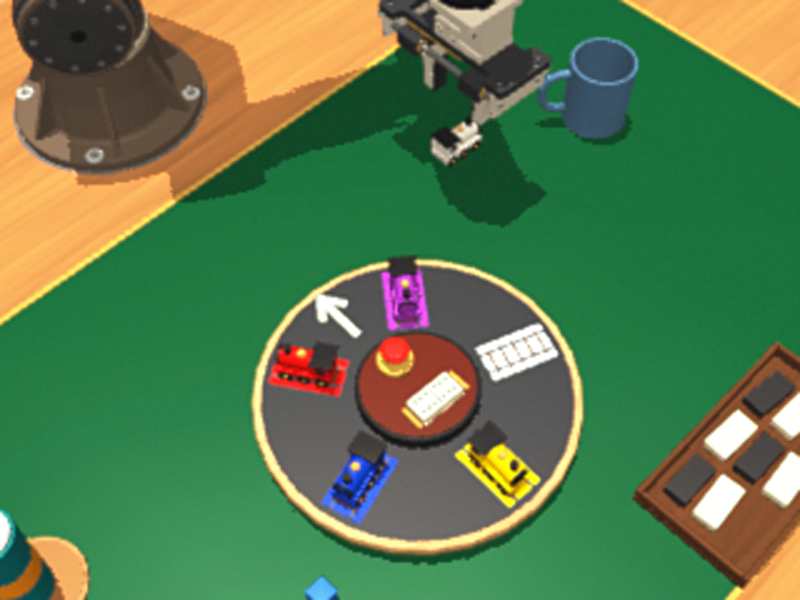

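All four placed engines sit on their pads, the tile lies face up in the holder at (437,397), and the mug and chalk are untouched. The gripper hovers over the white engine at (457,143).

Call:
jog_arm(
  moves=[
    [[0, 0, 3], 0, 6],
    [[0, 0, 3], 0, 6],
    [[0, 0, 1.5], 0, 6],
    [[0, 0, 0.5], 0, 6],
    [[0, 0, 0], 0, 6],
    [[0, 0, 0], 0, 4],
    [[0, 0, 0], 0, 2.5],
    [[0, 0, 0], 0, 2.4],
    [[0, 0, 0], 0, 2.4],
    [[0, 0, 0], 0, 2.4],
  ],
)

```text
time_s: 56.98
tcp_pos: [0.3679, 0.2491, 0.0043]
eef_rot: [-180.0, 0.0, -92.4]
contact_force: [0.6, -0.2, 4.0]
gripper_width: 0.0281
gripper_force: 12.0
```

Call:
jog_arm(
  moves=[
    [[0, 0, -2], 0, 2.4],
    [[0, 0, -4], 0, 2.4],
    [[0, 0, -5], 0, 2.4],
    [[0, 0, 0], 9.2, 2.4],
    [[0, 0, 0], 9.3, 2.4],
    [[0, 0, 0], 0, 2.4],
  ],
)

```text
time_s: 57.72
tcp_pos: [0.3675, 0.2486, 0.114]
eef_rot: [180.0, -0.0, -110.9]
contact_force: [-0.5, 0.6, 0.1]
gripper_width: 0.028
gripper_force: 12.0
```

```bash
python3 -c "
from h import *
plan(.6237,.0696,69.05,.0345)
T=capture('top');S=capture('scene')
A={'yellow':357.05,'blue':285.05,'red':213.05,'purple':141.05}
for k,a in A.items():
    e=np.array([np.cos(np.radians(a)),np.sin(np.radians(a))]);P=np.array([.5829,-.0369])+.114*e
    for cc in([T,S],[T],[S]):
        r=locate(cc,f'engine_{k}_mid',P,z0=.03,r=.05)
        if r:
            d=np.array(r[0][:2])-P;print(k,'radial',(d@e*1000).round(1),'tang',((-d[0]*e[1]+d[1]*e[0])*1000).round(1),'dyaw',((r[0][2]-a+90)%180-90).round(1),r[0][3].round(2))
"
```

```text
turn 0.1 x 7.56 y -30.33 z 7.95 | tcp [0.3675 0.2486 0.114 ] yaw -110.9 j6 -81.0 t 57.7
yellow radial 1.1 tang -1.5 dyaw -2.4 0.2
yellow radial 3.0 tang -2.1 dyaw -1.7 0.12
yellow radial -1.4 tang -0.0 dyaw -7.3 0.23
blue radial -0.5 tang -2.3 dyaw 1.3 0.15
blue radial 1.5 tang -1.9 dyaw -0.4 0.09
blue radial -3.8 tang -2.7 dyaw 4.7 0.13
red radial 2.0 tang 1.3 dyaw -0.5 0.13
red radial 1.4 tang 2.7 dyaw -1.1 0.08
red radial 3.1 tang -1.0 dyaw -1.1 0.08
purple radial 4.9 tang 0.4 dyaw -5.0 0.09
purple radial 4.9 tang 0.4 dyaw -5.0 0.09
```

Call:
jog_arm(
  moves=[
    [[0.9, -3.8, 0], 0, 2.4],
    [[1, -3.8, 0], 0, 2.4],
    [[0.9, -3.8, 0], 0, 2.4],
    [[1, -3.8, 0], 0, 2.4],
    [[0.9, -3.8, 0], 0, 2.4],
    [[1, -3.8, 0], 0, 2.4],
    [[0.9, -3.8, 0], 0, 2.4],
    [[1, -3.7, 0], 0, 2.4],
    [[0, 0, 0], 0, 2.4],
    [[0, 0, 4], 0, 2.4],
    [[0, 0, 2], 0, 2.4],
    [[0, 0, 0], 0, 2.4],
  ],
)

```text
time_s: 60.12
tcp_pos: [0.6219, 0.0694, 0.0524]
eef_rot: [179.8, -0.1, -110.9]
contact_force: [-0.5, 1.2, -0.3]
gripper_width: 0.0279
gripper_force: 12.0
```

```bash
python3 -c "
from h import *
plan(.6237,.0696,69.05,.0345)"
```

```text
turn 0.0 x -0.08 y -0.16 z 1.79 | tcp [0.6219 0.0694 0.0524] yaw -110.9 j6 -45.0 t 60.1
```

Call:
jog_arm(
  moves=[
    [[-0.05, -0.05, 1], 0, 2.4],
    [[0, 0, 0.4], 0, 2.4],
    [[0, 0, 0.2], 0, 2.4],
    [[0, 0, 0.1], 0, 2.4],
    [[0, 0, 0], 0, 2.4],
    [[0, 0, 0], 0, 2.4],
  ],
)

```text
time_s: 60.88
tcp_pos: [0.6243, 0.0699, 0.0373]
eef_rot: [-180.0, 0.0, -110.9]
contact_force: [-0.2, -1.1, -0.4]
gripper_width: 0.0281
gripper_force: 12.0
```

Call:
jog_arm(
  moves=[
    [[0, 0, 0.1], 0, 2.4],
    [[0, 0, 0.1], 0, 2.4],
    [[0, 0, 0.1], 0, 2.4],
    [[0, 0, 0], 0, 2.4],
  ],
)

```text
time_s: 61.38
tcp_pos: [0.6245, 0.0698, 0.0344]
eef_rot: [-180.0, 0.0, -110.9]
contact_force: [-0.5, -0.8, 3.0]
gripper_width: 0.028
gripper_force: 12.0
```

Call:
jog_arm(
  moves=[
    [[0, 0, 0], 0, 3],
    [[0, 0, 0], 0, 3.6],
    [[0, 0, 0], 0, 4.2],
    [[0, 0, -2], 0, 4.4],
    [[0, 0, -4], 0, 5],
    [[0, 0, -4], 0, 5],
    [[-4.8, 2.7, 0], 0, 4],
    [[-4.8, 2.7, 0], 0, 3],
    [[-4.8, 2.7, 0], 0, 2],
    [[-4.8, 2.7, 0], 0, 0],
    [[-4.6, 2.6, 0], 0, 0],
    [[0, 0, 0], 0, 0],
  ],
)

```text
time_s: 62.88
tcp_pos: [0.5832, 0.3437, 0.1335]
eef_rot: [180.0, 0.0, -110.7]
contact_force: [0.2, 0.1, 0.6]
gripper_width: 0.001
gripper_force: 0.0
```

```bash
cat > ver.py <<'E'
from h import *
T=capture('top');S=capture('scene')
A={'yellow':357.05,'blue':285.05,'red':213.05,'purple':141.05,'white':69.05}
for k,a in A.items():
    e=np.array([np.cos(np.radians(a)),np.sin(np.radians(a))]);P=np.array([.5829,-.0369])+.114*e
    for cc in([T,S],[T],[S]):
        r=locate(cc,f'engine_{k}_mid',P,z0=.03,r=.05)
        if r:
            d=np.array(r[0][:2])-P;print(k,r[1],'radial',(d@e*1000).round(1),'tang',((-d[0]*e[1]+d[1]*e[0])*1000).round(1),'dyaw',((r[0][2]-a+90)%180-90).round(1),r[0][3].round(2))
print('tile',locate([T,S],'tile_mid',np.array([.609,-.038]),z0=.046))
cv2.imwrite('pics/v.png',cv2.resize(T['pixels'][105:245,170:357],(800,600),interpolation=cv2.INTER_CUBIC))
E
python3 ver.py
```

```text
yellow 2 radial 0.6 tang -1.3 dyaw -4.2 0.25
yellow 1 radial 3.9 tang -1.6 dyaw -3.1 0.24
yellow 1 radial -3.3 tang -0.9 dyaw -17.6 0.23
blue 2 radial -0.4 tang -1.4 dyaw 1.1 0.16
blue 1 radial 0.7 tang -0.6 dyaw -1.8 0.1
blue 1 radial -2.9 tang -2.7 dyaw 3.3 0.15
red 2 radial 1.3 tang 1.4 dyaw -0.7 0.18
red 1 radial 0.5 tang 2.3 dyaw -1.8 0.1
red 1 radial 2.5 tang -2.3 dyaw 1.6 0.18
purple 2 radial -1.4 tang 1.1 dyaw -0.2 0.15
purple 1 radial -2.2 tang 1.5 dyaw -1.1 0.07
purple 1 radial 4.3 tang 0.8 dyaw 3.0 0.11
white 2 radial -0.5 tang -1.2 dyaw -1.2 0.23
white 1 radial -1.1 tang -1.6 dyaw 0.8 0.13
white 1 radial -0.2 tang 2.5 dyaw 3.7 0.27
tile ((np.float64(0.6086), np.float64(-0.0387), np.float64(85.6333), np.float64(0.1429)), 2)
```

View pics/v.png

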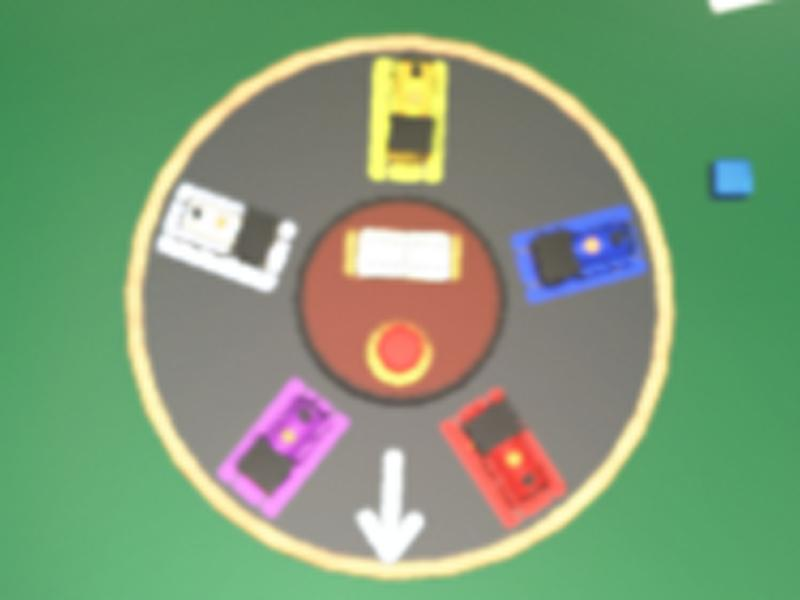

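All five engines are centred within about 2 mm, the tile is centred between the rails at (403,255), and the arrow is unchanged at (390,560). Next is the horn.

Call:
jog_arm(
  moves=[
    [[4.5, -2, 0], 0, 0],
    [[4.5, -2, 0], 0, 0],
    [[4.5, -2, 0], 0, 0],
    [[4.5, -2, 0], 0, 0],
    [[4.5, -2, 0], 0, 0],
    [[4.5, -2, 0], 0, 0],
    [[4.5, -2, 0], 0, 0],
    [[4.5, -2, 0], 0, 0],
    [[0, 0, 0], 0, 0],
    [[0, 0, 0], 0, 0],
  ],
)

```text
time_s: 65.32
tcp_pos: [0.6049, -0.0535, 0.1341]
eef_rot: [-180.0, 0.0, -111.0]
contact_force: [-0.4, -0.8, -0.8]
gripper_width: 0.0005
gripper_force: 0.0
```

```bash
python3 -c "
from h import *
plan(.5489,-.0352,-110.7,.08)"
```

```text
turn -0.3 x 0.27 y 5.89 z 5.41 | tcp [ 0.6049 -0.0535  0.1341] yaw -111.0 j6 -34.0 t 65.3
```

Call:
jog_arm(
  moves=[
    [[0.1, 3, 0], 0, 0],
    [[0.15, 2.9, 0], 0, 0],
    [[0, 0, 0], 0, 0],
    [[0, 0, 3], 0, 0],
    [[0, 0, 1.9], 0, 0],
    [[0, 0, 0], 0, 0],
    [[0, 0, 0], 0, 0],
    [[0, 0, 0], 0, 0],
  ],
)

```text
time_s: 66.32
tcp_pos: [0.5497, -0.0343, 0.086]
eef_rot: [-179.9, 0.0, -110.9]
contact_force: [0.0, -0.6, 1.0]
gripper_width: 0.0004
gripper_force: 0.0
```

```bash
python3 -c "
from h import *
plan(.5489,-.0352,-111,.0745)"
```

```text
turn 0.1 x 0.11 y 0.04 z 1.15 | tcp [ 0.5497 -0.0343  0.086 ] yaw -110.9 j6 -38.0 t 66.3
```

Now a slow, purely vertical press.

Call:
jog_arm(
  moves=[
    [[0, 0, 0.6], 0, 0],
    [[0, 0, 0.3], 0, 0],
    [[0, 0, 0], 0, 0],
    [[0, 0, 0.2], 0, 0],
    [[0, 0, 0.2], 0, 0],
    [[0, 0, 0.2], 0, 0],
    [[0, 0, 0.2], 0, 0],
    [[0, 0, 0.2], 0, 0],
    [[0, 0, 0.1], 0, 0],
    [[0, 0, 0], 0, 0],
  ],
)

```text
time_s: 67.58
tcp_pos: [0.5492, -0.0347, 0.0662]
eef_rot: [-180.0, 0.0, -110.9]
contact_force: [-5.0, 0.1, 14.1]
gripper_width: 0.0006
gripper_force: 7.1
```

Call:
jog_arm(
  moves=[
    [[0, 0, 0.1], 0, 0],
    [[0, 0, 0], 0, 0],
    [[0, 0, 0], 0, 0],
  ],
)

```text
time_s: 67.95
tcp_pos: [0.5492, -0.0348, 0.066]
eef_rot: [-179.9, -0.0, -110.9]
contact_force: [-6.6, 0.2, 22.3]
gripper_width: 0.0008
gripper_force: 11.1
```

At the stop: 22 N with no further travel. I'll lift slowly.

Call:
jog_arm(
  moves=[
    [[0, 0, -0.1], 0, 0],
    [[0, 0, -0.2], 0, 0],
    [[0, 0, -0.2], 0, 0],
    [[0, 0, -0.2], 0, 0],
    [[0, 0, -0.2], 0, 0],
    [[0, 0, -0.3], 0, 0],
    [[0, 0, -0.6], 0, 0],
    [[0, 0, -2], 0, 0],
    [[0, 0, -4], 0, 0],
    [[0, 0, -4], 0, 0],
  ],
)

```text
time_s: 69.2
tcp_pos: [0.5483, -0.0346, 0.183]
eef_rot: [179.9, -0.0, -110.9]
contact_force: [0.7, 0.2, 0.1]
gripper_width: 0.0005
gripper_force: 0.0
```

Call:
jog_arm(
  moves=[
    [[-4.5, 2, 0], 0, 0],
    [[-4.5, 2, 0], 0, 0],
    [[-4.5, 2, 0], 0, 0],
    [[-4.5, 2, 0], 0, 0],
    [[-4.5, 2, 0], 0, 0],
    [[-4.5, 2, 0], 0, 0],
    [[-4.5, 2, 0], 0, 0],
    [[0, 0, 0], 0, 0],
  ],
)

```text
time_s: 70.2
tcp_pos: [0.5301, 0.3126, 0.1815]
eef_rot: [180.0, -0.0, -110.8]
contact_force: [-0.4, -0.6, -0.4]
gripper_width: 0.0006
gripper_force: 0.0
```

```bash
python3 ver.py; python3 -c "
from h import *
T=capture('top');cv2.imwrite('pics/v2.png',cv2.resize(T['pixels'][105:245,170:357],(800,600),interpolation=cv2.INTER_CUBIC))
S=capture('scene');cv2.imwrite('pics/v3.png',cv2.resize(S['pixels'],(800,600)))
d=cv2.imread('pics/v.png').astype(int);e=cv2.imread('pics/v2.png');print(np.abs(d-e).mean(), np.abs(d-e).max())"
```

```text
yellow 2 radial 1.0 tang -1.7 dyaw -4.1 0.2
yellow 1 radial 2.5 tang -2.7 dyaw -4.3 0.23
yellow 1 radial -0.7 tang -0.7 dyaw -5.2 0.13
blue 2 radial -2.0 tang -1.8 dyaw 4.9 0.27
blue 1 radial 0.6 tang -0.5 dyaw 3.6 0.35
blue 1 radial -4.4 tang -2.8 dyaw 5.6 0.13
red 2 radial 1.5 tang 1.9 dyaw -3.1 0.15
red 1 radial 0.8 tang 3.2 dyaw -2.1 0.08
red 1 radial 2.6 tang -0.7 dyaw -0.2 0.09
purple 2 radial -0.8 tang 1.4 dyaw -2.5 0.16
purple 1 radial -0.8 tang 0.9 dyaw -2.4 0.09
purple 1 radial 7.8 tang 1.0 dyaw -3.3 0.12
white 2 radial 0.5 tang 0.5 dyaw 0.2 0.18
white 1 radial -0.4 tang -0.9 dyaw 1.6 0.19
white 1 radial 0.7 tang 2.4 dyaw -0.5 0.11
tile ((np.float64(0.6077), np.float64(-0.0378), np.float64(86.7223), np.float64(0.1418)), 2)
0.3796215277777778 3
```

View pics/v2.png

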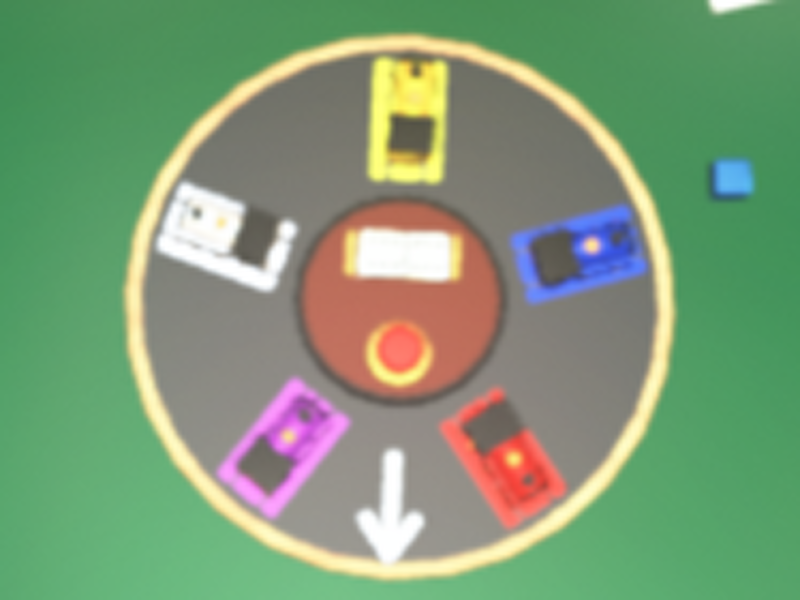

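View pics/v3.png

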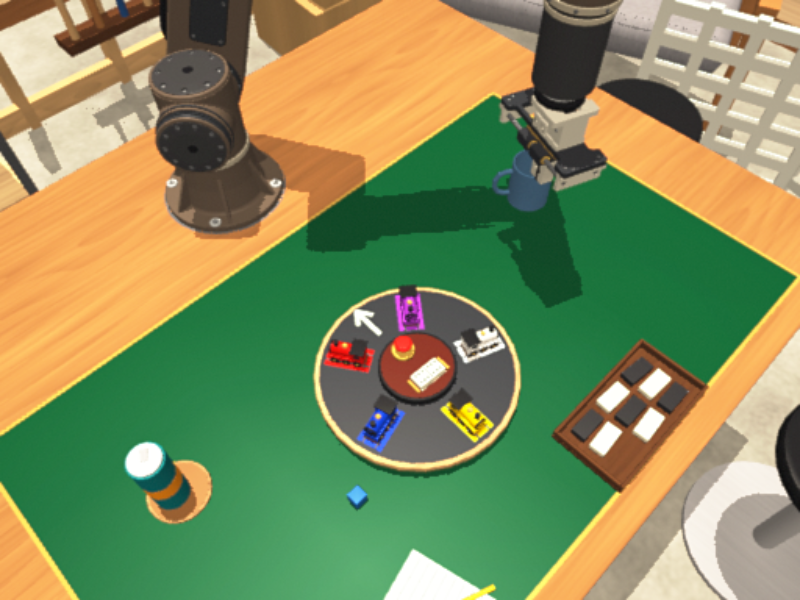

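The picture matches the one taken before the press, so the board is still, with the arrow at (360,318) in the scene view. The can is upright on the coaster at (160,480), and all five engines and the tile are in place.

```bash
python3 -c "
from h import *
print(close_job())"
```

```text
the job is handed in; nothing more can be done
None
```

I handed the job in at about 70 s: the can is upright on the coaster, all five engines are centred on their pads to within about 2 mm, the double-six is face up in the holder, the horn was pressed to its stop and released, and the arrow hasn't moved.

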